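Hand a hanging piston tray over from drain stand to assembly stand

ROBOT

A 7-joint arm with a two-finger parallel gripper is mounted at the origin on a cart in front of the work surface, level with it; the furniture and walls round the work are solid. World frame = base frame: x ahead of the robot, y to its left, z up, the work surface at z = 0. Lengths are in m, angles in rad, forces in N, time in s.
With the tool pointing down it reaches from about 0.35 to 0.9 m from the base axis. Payload 8.1 kg.
Tool frame: the origin (TCP) lies on the centre line of the jaws, within the pads' length; the fingertips stand arm.tips_ahead ahead of it and the grasp point (between the pads) lies 8 mm behind it (arm.tips_ahead is the distance from the TCP to the fingertips, in m); z points along the fingers, y is the direction in which the jaws open and shut (so a half turn about z gives the same grasp; the last joint's range is limited). The gripper opens to 92 mm and grips with 3 to 60 N. Pads are 19 mm wide; open, the fingers measure 130 mm over their backs; the gripper's body (75 mm by 190 mm) begins 47 mm behind the grasp point.
Start: joints at [-1.384, 0.434, 0.025, 1.573, -0.012, 1.134, -0.075], TCP at [0.179, 0.599, 0.238] pointing down, gripper open.
Joint ranges: [-2.62, 2.62], [-0.44, 2.09], [-1.27, 1.32], [0.08, 2.57], [-1.32, 4.46], [0.12, 2], [-2.74, 2.74]. Speed limits (rad/s): [2.22, 2.22, 3.01, 3.01, 3.14, 3.14, 3.14].

INTERFACE

Orientations are given as a rotation vector (axis times angle).
In Python, from cell import arm gives the robot as it stands. The module is installed in compiled form; this text tells all that it offers.
- The arm moves only by the tool jog_arm, never from a script. Its argument "moves" is a list of rows, each an object with "twist": the turn, a rotation vector about the tool's x, y, z in units of 10 degrees (1.0 is 10 degrees), a list of three; "xyz": the shift along the tool's x, y, z in units of 60 mm (1.0 is 60 mm), a list of three; "grip": the closure, from -1 (fully open) to 1 (shut). A call has 1 to 5 rows; each row is the pose to reach, as a shift and turn from the pose commanded when the call began, along the tool's axes at that moment; what a row does not reach only later rows make up. A row lasts 1/8 s, in which the tool goes at most 62.5 mm and 10.7 degrees, less where a joint would pass 70% of its speed; a pose out of reach is approached as far as the arm can. A call with a gripper value outside its range is refused whole. The fingers move at their own pace and stop on an object; "force" is the grip in N (left out, the last holds). Time passes only in rows, so rows that repeat a pose let the fingers close. It gives the time, the measured TCP pose, the force and the opening at its end, in the units of the state.
- arm.observe(): the state, without advancing time (a new reading comes with each control period).
- arm.get_image(name): name is "scene" or "side" or "wrist"; returns the picture (400x640x3 uint8, blue, green, red); there is no depth.
- arm.camera_params(name): a dict with "mtx" (3x3 intrinsics, pixels), "T" (4x4, takes a point from camera to world coordinates); the wrist camera has in their place "T_tool_cam" (4x4, takes a point from camera to tool coordinates, whose origin is the TCP and whose axes are the flange's). Camera axes: x right, y down, z forward; pixel columns grow to the right and rows downward; lengths in m; the calibration is good to about 2 mm. The wrist camera is an equidistant fisheye: a pixel r from the principal point sees the ray r / f radians off the axis. A picture is of the moment at which its call begins: read the wrist's pose just before it. camera_params takes no time and is no camera call.
- arm.sign_off(): hands the job in, once; it reports no verdict.
The state is a dict: "clock": time; "joints": joint angles; "dq": joint speeds; "joint_efforts": joint torques, N m; "position": TCP position; "ee_rot": TCP orientation; "force": force on the tool from outside, world axes, zero at the start; "ft_torque": the same for the moment, N m; "width": opening from 0.0 (shut) to 1.0 (fully open).
Only numpy, scipy, OpenCV 4.12 (cv2) and the standard library are available. Lean on these libraries where they do the work, as an engineer would, in place of code of your own. Each camera call takes 0.05 s, during which the arm holds its last target. There are 200 camera calls.

TASK

The hanger with the washed piston in its tray hangs on the blue drain stand. Hang it first on the yellow change-over stand, let go and take it by one end of its bar instead of the middle, then hang it centred on the green assembly stand and let go. Keep it level so that the piston stays standing in the tray, never set it down on the table, lower it gently into the saddles without forcing it against the stands, and leave everything else alone.

Things in the scene. Friction and masses are not known exactly. Their poses are not given: they have to be found in the camera images.
- hanger: Parts hanger, 0.2 kg: flat aluminium bar above a square tray (84 x 84 mm, rim 18 mm high), joined by a 7 mm wire 82 mm either side of the bar's middle. Origin: centre of the tray's underside (55 mm above the table when hung); z up, y along the bar. Bar 172 mm long, 12 mm thick (x), 20 mm high, underside 180 mm above the origin. The piston in the tray weighs about 0.12 kg more.
- hanger_bar (a point): Centre of the hanger's bar, 190 mm above the tray's underside; axes as the hanger's. Grip the bar across its thickness from above wherever no saddle covers it: at its middle, or 60 mm to either side. Held 60 mm off its middle it is out of balance (up to 0.25 N m): grip it firmly, 60 N or more.
- piston: White piston with a black foot ring, about 0.12 kg, 65 mm diameter, 103 mm high, standing loose in the hanger's tray, its stem up. Origin: centre of its underside; z up.
- drain_stand: Blue stand, fixed; origin on the table top straight below the middle of the hung bar; x to its rear (front faces roughly the robot), y along the bar. Base 150 mm wide, 10 mm high, x -45 to 115 mm; post and cross bar at x 78 to 96 mm, at most 235 mm high. Two saddles, each 24 mm wide, centred 62 mm to either side of the middle, so the ends of the bar are covered and only its middle is free. The hanger hangs here at the start.
- drain_stand_seat (a point): Middle of the blue drain stand's seat line, 235 mm above the table, where the bar's underside rests; axes as the stand. Each saddle is a 6 mm flat arm from the cross bar to x -18 mm with a front and a rear lip, 20 mm above the seat, leaning apart (gap 18 mm at the seat, 28 mm at the top): raise the bar 25 to 55 mm to pass in or out (higher, piston or wires could catch an arm).
- change_stand: Yellow stand, fixed; origin on the table top straight below the middle of the hung bar; x to its rear (front faces roughly the robot), y along the bar. Base 150 mm wide, 10 mm high, x -45 to 115 mm; post and cross bar at x 78 to 96 mm, at most 235 mm high. Two narrow saddles, each 10 mm wide, 33 mm to either side of the middle, so both the middle and the ends of the bar are free.
- change_stand_seat (a point): Middle of the yellow change-over stand's seat line, 235 mm above the table, where the bar's underside rests; axes as the stand. Each saddle is a 6 mm flat arm from the cross bar to x -18 mm with a front and a rear lip, 20 mm above the seat, leaning apart (gap 18 mm at the seat, 28 mm at the top): raise the bar 25 to 55 mm to pass in or out (higher, piston or wires could catch an arm).
- assembly_stand: Green stand, fixed; origin on the table top straight below the middle of the hung bar; x to its rear (front faces roughly the robot), y along the bar. Base 150 mm wide, 10 mm high, x -45 to 115 mm; post and cross bar at x 78 to 96 mm, at most 235 mm high. A single saddle 64 mm wide in the middle, so the middle of the bar is covered and only its ends are free.
- assembly_stand_seat (a point): Middle of the green assembly stand's seat line, 235 mm above the table, where the bar's underside rests; axes as the stand. Each saddle is a 6 mm flat arm from the cross bar to x -18 mm with a front and a rear lip, 20 mm above the seat, leaning apart (gap 18 mm at the seat, 28 mm at the top): raise the bar 25 to 55 mm to pass in or out (higher, piston or wires could catch an arm).
- grease_tin: Grease tin, 70 mm diameter, 28 mm high; origin under its centre. Bystander.
- tape_roll: Blue tape roll lying flat, 92 mm diameter, 19 mm high; origin under its centre. Bystander.
- disc_0: White disc with a hole, lying flat, 62 mm diameter, 12 mm high; origin under its centre. Bystander.
- thread_lock: Small red bottle, 36 mm diameter, 104 mm high; origin under its centre. Bystander.
- spare_piston: Another white piston, 65 mm diameter, 103 mm high, standing on the table; origin under its centre. Bystander.
- spring_unit: Piston with a spring round it, 65 mm diameter, 147 mm high, standing on the table; origin under its centre. Bystander.
- screwdriver: Screwdriver with an orange handle, 190 mm long, 25 mm thick; origin under its centre. Bystander.
There are look-alikes about, which are no part of the job. What is shaped like the piston but purple, red or turquoise is not meant.

How it is judged:
By the outcome, as a careful person would: the job done as asked, in the order asked, and still so for the second after the job is handed in, with the robot touching nothing.
It also fails if it takes over 72 s, if anything falls off the work surface, if the arm or the gripper's body presses on something with over 40 N, if the wrist force passes 120 N, or if a joint passes its speed limit or range.

## Working session

There is one attempt and no reset: what is moved stays moved. The work goes in short steps, Python scripts to look and compute and a tool call to move; the robot and the scene stay as the last step left them, time stands still between calls to the robot, and variables do not carry over. Pictures are saved under pics/ and viewed, about 8 in all and at most 12, crops included, and the job is handed in when it is done.

Besides the shell and the picture viewer there is one more tool, called after "Call:" as name([rows], argument=value, ...), one row to a line, values as JSON. jog_arm: Moves the arm, as the interface text tells. Its arguments: {"type":"object","properties":{"moves":{"type":"array","items":{"type":"object","properties":{"twist":{"type":"array","items":{"type":"number"}},"xyz":{"type":"array","items":{"type":"number"}},"grip":{"type":"number"}}}},"force":{"type":"number"}},"required":["moves"]}

```bash
mkdir -p pics; ls
python3 - <<'E'
from cell import arm
import cv2,numpy as np
np.set_printoptions(precision=4,suppress=True)
s=arm.observe()
for k in s: print(k,np.array(s[k]))
print(arm.tips_ahead)
for n in ("scene","side","wrist"):
    print(n,arm.camera_params(n))
    cv2.imwrite(f"pics/{n}0.png",arm.get_image(n))
E
```

```text
pics
clock 0.0
joints [-1.3836  0.4352  0.025   1.5741 -0.0116  1.134  -0.0751]
dq [-0.0004  0.      0.0021  0.      0.0001 -0.0017 -0.0002]
joint_efforts [ -0.0001 -66.7837   0.9849 -31.4473  -0.0606   0.0428   0.0002]
position [0.1785 0.5984 0.237 ]
ee_rot [-0.4537 -3.1086  0.0024]
force [-0.2522  0.4394 -1.2395]
ft_torque [ 0.0404 -0.0035  0.025 ]
width 0.9976127027033563
0.011
scene {'mtx': array([[407.1224,   0.    , 309.6522],
       [  0.    , 407.1224, 198.0807],
       [  0.    ,   0.    ,   1.    ]]), 'T': array([[ 0.7354, -0.495 ,  0.4627, -0.1131],
       [-0.6775, -0.5497,  0.4887, -0.7721],
       [ 0.0125, -0.6729, -0.7396,  1.2433],
       [ 0.    ,  0.    ,  0.    ,  1.    ]])}
side {'mtx': array([[424.4181,   0.    , 317.7885],
       [  0.    , 424.4181, 198.7458],
       [  0.    ,   0.    ,   1.    ]]), 'T': array([[-0.9988, -0.0403,  0.0273,  0.5397],
       [-0.0484,  0.7607, -0.6473,  0.7557],
       [ 0.0053, -0.6479, -0.7617,  1.1403],
       [ 0.    ,  0.    ,  0.    ,  1.    ]])}
wrist {'mtx': array([[309.7069,   0.    , 322.9984],
       [  0.    , 309.7069, 200.9631],
       [  0.    ,   0.    ,   1.    ]]), 'T_tool_cam': array([[-0.0003, -0.9623, -0.2721,  0.0728],
       [ 1.    , -0.0001, -0.0005, -0.0013],
       [ 0.0005, -0.2721,  0.9623, -0.1474],
       [ 0.    ,  0.    ,  0.    ,  1.    ]])}
```

View pics/scene0.png

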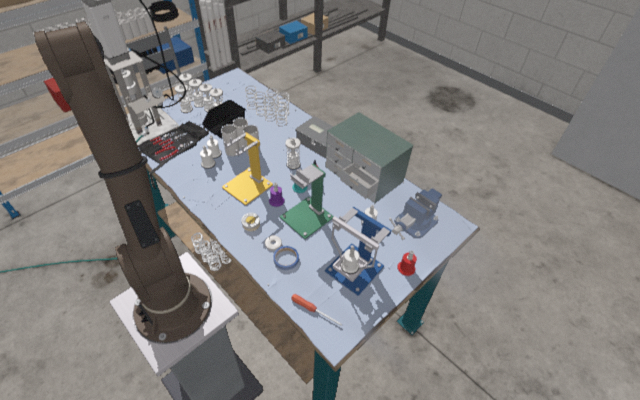

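View pics/side0.png

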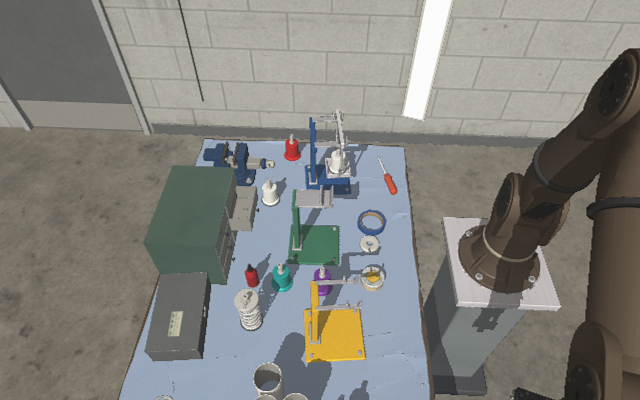

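The scene shows the blue stand with the hanger (≈ px 360,250), the green (≈ 310,205) and the yellow (≈ 250,180). In the side view they are at about (330,160), (315,240) and (335,330). The piston in the tray is white, at about (350,262) in the scene view. The look-alikes are purple, turquoise and red, and the spare white piston is at side (270,192). I'll locate the bases next.

```bash
cat > h.py <<'E'
from cell import arm
import cv2,numpy as np
from scipy.spatial.transform import Rotation as R
np.set_printoptions(precision=4,suppress=True)
HUE={'blue':((100,110,40),(122,255,255)),'yellow':((18,150,90),(32,255,255)),'green':((55,80,30),(82,255,255))}
def mask(im,c):
    return cv2.inRange(cv2.cvtColor(im,cv2.COLOR_BGR2HSV),*HUE[c])
def cast(n,px,z,pose=None):
    p=arm.camera_params(n); K=p['mtx']; px=np.atleast_2d(px).astype(float)
    d=np.c_[(px-K[:2,2])/K[0,0],np.ones(len(px))]
    if n=='wrist':
        r=np.linalg.norm(d[:,:2],axis=1)+1e-9
        d=np.c_[d[:,:2]*(np.sin(r)/r)[:,None],np.cos(r)]
        T=np.eye(4);T[:3,3]=pose[0];T[:3,:3]=R.from_rotvec(pose[1]).as_matrix();T=T@p['T_tool_cam']
    else: T=p['T']
    w=d@T[:3,:3].T
    return T[:3,3]+w*((z-T[2,3])/w[:,2])[:,None]
def proj(n,P,pose=None):
    p=arm.camera_params(n);K=p['mtx'];P=np.atleast_2d(P)
    if n=='wrist':
        T=np.eye(4);T[:3,3]=pose[0];T[:3,:3]=R.from_rotvec(pose[1]).as_matrix();T=T@p['T_tool_cam']
    else:T=p['T']
    c=(P-T[:3,3])@T[:3,:3]
    if n=='wrist':
        rr=np.linalg.norm(c[:,:2],axis=1);th=np.arctan2(rr,c[:,2])
        return c[:,:2]/rr[:,None]*th[:,None]*K[0,0]+K[:2,2]
    return c[:,:2]/c[:,2:]*K[0,0]+K[:2,2]
E
python3 - <<'E'
from h import *
for n in('scene','side'):
    im=cv2.imread(f'pics/{n}0.png')
    for c in HUE:
        m=mask(im,c)
        k,l,st,ce=cv2.connectedComponentsWithStats(m)
        for i in np.argsort(-st[1:,4])[:3]+1:
            cs,_=cv2.findContours((l==i).astype(np.uint8),0,2)
            q=cv2.approxPolyDP(cs[0],4,True)[:,0]
            print(n,c,st[i]); 
            if st[i][4]>300: print(np.c_[q,cast(n,q,.01)[:,:2]])
a=cv2.imread('pics/scene0.png')[130:300,200:440];b=cv2.imread('pics/side0.png')[100:370,180:420]
cv2.imwrite('pics/c1.png',np.vstack([cv2.resize(a,None,fx=2.5,fy=2.5)[:,:600]]) )
b=cv2.resize(b,None,fx=2.2,fy=2.2,interpolation=2);cv2.imwrite('pics/c2.png',b)
E
```

```text
scene blue [325 257  58  38 598]
[[325.     270.       0.4662  -0.246 ]
 [358.     294.       0.4831  -0.3888]
 [382.     265.       0.6316  -0.368 ]
 [375.     261.       0.6259  -0.3399]
 [353.     282.       0.5043  -0.3457]
 [331.     267.       0.4906  -0.2515]
 [338.     257.       0.5393  -0.2383]]
scene blue [171  34  22  33 415]
[[178.      34.       0.9948   1.6535]
 [171.      40.       0.9206   1.6117]
 [180.      66.       0.8005   1.3003]
 [191.      62.       0.8716   1.2974]
 [192.      55.       0.9193   1.3637]]
scene blue [279  21  28  23 407]
[[297.      21.       1.6932   1.2922]
 [279.      27.       1.5447   1.3039]
 [290.      43.       1.4563   1.0902]
 [306.      37.       1.5851   1.0828]
 [306.      27.       1.6793   1.1864]]
scene yellow [249 143  12  37 249]
scene yellow [254 181  12  13  70]
scene yellow [245 137   8   7  23]
scene green [ 281  178   51   60 1152]
[[321.     178.       0.7736   0.0957]
 [313.     182.       0.7317   0.1011]
 [308.     202.       0.6389   0.0313]
 [305.     199.       0.6409   0.0517]
 [281.     216.       0.5102   0.04
[... 1281 characters left out ...]
   0.5662   0.1325]]
side yellow [367 276  12   6  46]
side yellow [368 272   7   3   7]
side green [ 289  190   50   75 1706]
[[294.     190.       0.6666  -0.2411]
 [289.     259.       0.6579   0.0463]
 [296.     252.       0.6382   0.0194]
 [298.     256.       0.6307   0.0339]
 [290.     263.       0.6534   0.0606]
 [338.     264.       0.5049   0.0565]
 [337.     226.       0.5108  -0.0897]
 [312.     226.       0.5936  -0.0853]
 [302.     250.       0.6198   0.0109]
 [291.     250.       0.6546   0.0127]
 [292.     234.       0.6569  -0.0494]
 [295.     247.       0.6429   0.0007]
 [299.     240.       0.6323  -0.0269]]
side green [300 225   4   4  10]
side green [305 226   2   1   2]
```

View pics/c1.png

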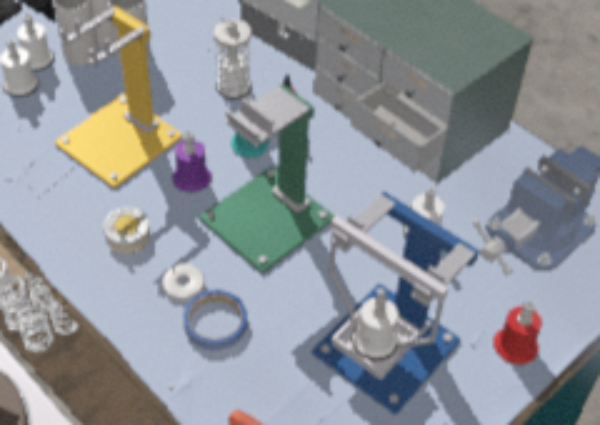

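The crop confirms the hanger on the blue stand, with the white piston (crop ≈ 380,320) standing in its tray. The yellow stand is empty with two arms, and the green one is empty with a single wide saddle. The purple, turquoise and red pistons are look-alikes. I'll work out the moves to view each stand from above.

```bash
cat >> h.py <<'E'
def delta(xyz,yaw,s=None):
    """units: shift (60mm) & turn (10deg) from now to TCP xyz with tool z down, tool y at azimuth yaw deg"""
    s=s or arm.observe(); M=R.from_rotvec(s['ee_rot'])
    a=np.radians(yaw); T=R.from_matrix(np.array([[-np.sin(a),np.cos(a),0],[np.cos(a),np.sin(a),0],[0,0,-1]]).T)
    T=R.from_matrix(np.column_stack([[-np.sin(a),np.cos(a),0],[np.cos(a),np.sin(a),0],[0,0,-1]]))
    print('xyz',np.round(M.inv().apply(np.array(xyz)-s['position'])/.06,3),'twist',np.round(np.degrees((M.inv()*T).as_rotvec())/10,3))
def info():
    s=arm.observe();M=R.from_rotvec(s['ee_rot']).as_matrix()
    print('t',s['clock'],'p',np.array(s['position']),'yawy',np.degrees(np.arctan2(M[1,1],M[0,1])),'tilt',np.degrees(M[:2,2]),'F',np.array(s['force']),'M',np.array(s['ft_torque']),'w',s['width'],'q',np.array(s['joints']))
    return s
E
python3 -c "
from h import *
info();delta([.48,.28,.38],6)"
```

```text
t 0.15 p [0.1786 0.5985 0.2371] yawy 73.39282959156479 tilt [-0.0121 -0.069 ] F [ 1.0053 -0.601  -0.2761] M [-0.026  -0.0108 -0.026 ] w 0.9993382212704061 q [-1.3836  0.4351  0.025   1.5739 -0.0116  1.134  -0.0751]
xyz [-6.332 -3.655 -2.376] twist [-0.006  0.005  6.739]
```

Call:
jog_arm([
  {"xyz":[0,0,-1],"twist":[0,0,0.9]},
  {"xyz":[-0.5,-0.3,-1.9],"twist":[0,0,1.9]},
  {"xyz":[-1.4,-0.8,-2.38],"twist":[0,0,2.9]},
  {"xyz":[-2.2,-1.3,-2.38],"twist":[0,0,3.9]},
  {"xyz":[-3.0,-1.75,-2.38],"twist":[0,0,4.9]},
])

```text
invalid input at $.moves[0]: expected keys twist, xyz, grip
```

```bash
python3 -c "
from h import *
info();delta([.48,.28,.38],6)"
```

```text
t 0.15 p [0.1786 0.5985 0.2371] yawy 73.39282959156479 tilt [-0.0121 -0.069 ] F [ 1.0053 -0.601  -0.2761] M [-0.026  -0.0108 -0.026 ] w 0.9993382212704061 q [-1.3836  0.4351  0.025   1.5739 -0.0116  1.134  -0.0751]
xyz [-6.332 -3.655 -2.376] twist [-0.006  0.005  6.739]
```

Call:
jog_arm([
  {"xyz":[0,0,-1],"twist":[0,0,0.9],"grip":-1},
  {"xyz":[-0.5,-0.3,-1.9],"twist":[0,0,1.9],"grip":-1},
  {"xyz":[-1.4,-0.8,-2.38],"twist":[0,0,2.9],"grip":-1},
  {"xyz":[-2.2,-1.3,-2.38],"twist":[0,0,3.9],"grip":-1},
  {"xyz":[-3.0,-1.75,-2.38],"twist":[0,0,4.9],"grip":-1},
])

```text
clock: 0.78
position: [0.3225, 0.4451, 0.3812]
ee_rot: [-1.71, -2.635, -0.002]
force: [1.0, 0.6, 0.2]
width: 0.999
```

```bash
python3 -c "
from h import *
info();delta([.48,.28,.38],6)"
```

```text
t 0.775 p [0.3225 0.4451 0.3812] yawy 24.03397191762071 tilt [0.0331 0.0567] F [0.955  0.5809 0.2314] M [ 0.0031 -0.0057 -0.0018] w 0.9994161730611734 q [-1.2553  0.2218  0.274   1.5371 -0.0606  1.3899 -0.5573]
xyz [-3.582  1.277  0.018] twist [ 0.005 -0.005  1.803]
```

Call:
jog_arm([
  {"xyz":[-0.9,0.3,0],"twist":[0,0,0.9],"grip":-1},
  {"xyz":[-1.8,0.6,0],"twist":[0,0,1.8],"grip":-1},
  {"xyz":[-2.7,0.96,0],"twist":[0,0,1.8],"grip":-1},
  {"xyz":[-3.55,1.27,0],"twist":[0,0,1.8],"grip":-1},
  {"xyz":[-3.55,1.27,0],"twist":[0,0,1.8],"grip":-1},
])

```text
clock: 1.4
position: [0.4814, 0.2796, 0.3806]
ee_rot: [2.103, 2.331, -0.001]
force: [-0.5, 0.4, 0.6]
width: 1.001
```

```bash
python3 -c "
from h import *
s=info();im=arm.get_image('wrist');cv2.imwrite('pics/wy.png',im);np.savez('pics/wy.npz',p=s['position'],r=s['ee_rot']);delta([.555,-.02,.38],0)"
```

```text
t 1.4 p [0.4814 0.2796 0.3806] yawy 5.908267084267415 tilt [ 0.0727 -0.0999] F [-0.4635  0.4003  0.6378] M [-0.0165  0.0704 -0.0012] w 1.0014676689870545 q [-0.9697  0.2407  0.4516  1.5316 -0.1037  1.3934 -0.408 ]
xyz [-5.146  0.711  0.009] twist [-0.     0.003  0.614]
```

View pics/wy.png

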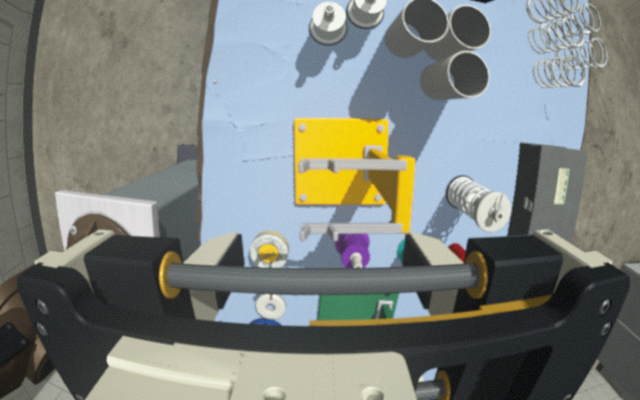

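The wrist view shows the yellow base (corners about 294,118, 388,118 and 295,207) and two grey arms with front lips near (303,165) and (303,232). Next I'll measure these and move on to green.

Run:
```python
from h import *
d=np.load('pics/wy.npz');pose=(d['p'],d['r'])
im=cv2.imread('pics/wy.png');m=mask(im,'yellow');m[215:]=0;
ys,xs=np.nonzero(m);W=cast('wrist',np.c_[xs,ys],.01)[:,:2]
# edges
L=np.array([[xs[ys==y].min(),y] for y in range(124,204,4)]);T=np.array([[x,ys[xs==x].min()] for x in range(300,386,4)]);B=np.array([[x,ys[xs==x].max()] for x in range(300,362,4)])
for n,q in(('front',L),('+y',T),('-y',B)):
    w=cast('wrist',q,.01)[:,:2];print(n,w[0],w[-1],np.median(w,0));print(w.round(3).tolist()[::4])
print('pred corner pix', proj('wrist',[[.44,.2,.01]],pose)) if 0 else None
print('lips',cast('wrist',[[302,165],[302,232],[310,165],[310,231]],.25,pose))
```

```text
Traceback (most recent call last):
  File "h.py", line 14, in cast
    T=np.eye(4);T[:3,3]=pose[0];T[:3,:3]=R.from_rotvec(pose[1]).as_matrix();T=T@p['T_tool_cam']
                        ~~~~^^^
TypeError: 'NoneType' object is not subscriptable
```

Call:
jog_arm([
  {"xyz":[-1,0.14,0],"twist":[0,0,0.3],"grip":-1},
  {"xyz":[-2,0.28,0],"twist":[0,0,0.6],"grip":-1},
  {"xyz":[-3,0.42,0],"twist":[0,0,0.6],"grip":-1},
  {"xyz":[-4,0.56,0],"twist":[0,0,0.6],"grip":-1},
  {"xyz":[-4.6,0.7,0],"twist":[0,0,0.6],"grip":-1},
])

```text
clock: 2.08
position: [0.5508, 0.0131, 0.3807]
ee_rot: [-2.215, -2.228, -0.001]
force: [0.8, 0.7, -0.5]
width: 0.999
```

Call:
jog_arm([
  {"xyz":[-0.7,0,0],"twist":[0,0,0],"grip":-1},
  {"xyz":[-0.9,0,0],"twist":[0,0,0],"grip":-1},
  {"xyz":[-0.9,0,0],"twist":[0,0,0],"grip":-1},
])

```text
clock: 2.45
position: [0.5512, -0.0384, 0.3804]
ee_rot: [-2.213, -2.229, -0.0]
force: [0.4, 0.5, 0.1]
width: 0.999
```

Run:
```python
from h import *
s=info();im=arm.get_image('wrist');cv2.imwrite('pics/wg.png',im);np.savez('pics/wg.npz',p=s['position'],r=s['ee_rot']);delta([.51,-.37,.42],7)
d=np.load('pics/wy.npz');pose=(d['p'],d['r'])
im=cv2.imread('pics/wy.png');m=mask(im,'yellow');m[215:]=0;
ys,xs=np.nonzero(m)
L=np.array([[xs[ys==y].min(),y] for y in range(124,204,4)]);T=np.array([[x,ys[xs==x].min()] for x in range(300,386,4)]);B=np.array([[x,ys[xs==x].max()] for x in range(300,362,4)])
for n,q in(('front',L),('+y',T),('-y',B)):
    w=cast('wrist',q,.01,pose)[:,:2];print(n,w.round(3).tolist()[::4])
print('lips',cast('wrist',[[302,165],[302,232],[310,165],[310,231]],.25,pose))
```

```text
t 2.45 p [ 0.5512 -0.0384  0.3804] yawy 0.4102150534393453 tilt [-0.0141  0.0396] F [0.3851 0.5141 0.1468] M [-0.0744  0.073  -0.0405] w 0.998695649074439 q [-0.5145  0.2459  0.6388  1.5514 -0.1487  1.3936  0.1433]
xyz [-5.538 -0.737 -0.667] twist [-0.002 -0.006 -0.65 ]
front [[0.43, 0.332], [0.432, 0.305], [0.434, 0.278], [0.437, 0.25], [0.441, 0.223]]
+y [[0.437, 0.341], [0.463, 0.343], [0.49, 0.346], [0.516, 0.349], [0.543, 0.352], [0.57, 0.354]]
-y [[0.45, 0.197], [0.478, 0.199], [0.505, 0.202], [0.533, 0.205]]
lips [[0.4598 0.3044 0.25  ]
 [0.4653 0.2395 0.25  ]
 [0.4671 0.3051 0.25  ]
 [0.4729 0.2413 0.25  ]]
```

View pics/wg.png

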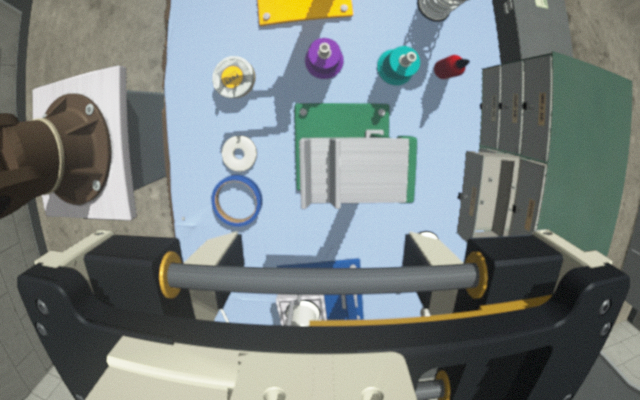

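The green base has corners at about (296,103) and (390,103). Its wide grey saddle spans x 301–410, y 138–206, with front lip around x 301–310 and rear lip around x 334. I'll measure it and move to the blue stand.

Run:
```python
from h import *
d=np.load('pics/wg.npz');pose=(d['p'],d['r'])
im=cv2.imread('pics/wg.png');m=mask(im,'green');m[:95]=0;m[230:]=0;m[:,:280]=0;m[:,425:]=0
ys,xs=np.nonzero(m)
L=np.array([[xs[ys==y].min(),y] for y in range(108,190,4)]);T=np.array([[x,ys[xs==x].min()] for x in range(300,386,4)])
for n,q in(('front',L),('+y',T)):
    w=cast('wrist',q,.01,pose)[:,:2];print(n,w.round(3).tolist()[::3])
g=cv2.cvtColor(im,cv2.COLOR_BGR2HSV);a=cv2.inRange(g,(0,0,90),(180,45,255));a[:,:290]=0;a[:,418:]=0;a[:128]=0;a[215:]=0
cs,_=cv2.findContours(a,0,2);c=max(cs,key=cv2.contourArea);print(cv2.boundingRect(c));q=cv2.boxPoints(cv2.minAreaRect(c));print(np.c_[q,cast('wrist',q,.24,pose)[:,:2]])
cv2.imwrite('pics/gcrop.png',cv2.resize(im[120:220,280:430],None,fx=4,fy=4))
```

```text
front [[0.504, 0.046], [0.504, 0.026], [0.506, 0.006], [0.506, -0.014], [0.505, -0.035], [0.505, -0.055], [0.507, -0.076]]
+y [[0.512, 0.053], [0.532, 0.053], [0.552, 0.053], [0.572, 0.053], [0.592, 0.053], [0.611, 0.054], [0.632, 0.055], [0.652, 0.054]]
(299, 130, 110, 79)
[[298.7271 131.1771   0.5284   0.0189]
 [407.8327 129.296    0.6309   0.023 ]
 [409.1691 206.8074   0.6372  -0.0534]
 [300.0636 208.6886   0.529   -0.0559]]
```

Call:
jog_arm([
  {"xyz":[-0.9,-0.15,-0.3],"twist":[0,0,-0.3],"grip":-1},
  {"xyz":[-1.9,-0.3,-0.67],"twist":[0,0,-0.65],"grip":-1},
  {"xyz":[-2.9,-0.4,-0.67],"twist":[0,0,-0.65],"grip":-1},
  {"xyz":[-3.9,-0.55,-0.67],"twist":[0,0,-0.65],"grip":-1},
  {"xyz":[-4.9,-0.7,-0.67],"twist":[0,0,-0.65],"grip":-1},
])

```text
clock: 3.12
position: [0.5127, -0.3327, 0.4205]
ee_rot: [-2.078, -2.355, -0.002]
force: [0.2, 0.3, 0.2]
width: 1.001
```

Call:
jog_arm([
  {"xyz":[-0.7,0,0],"twist":[0,0,0],"grip":-1},
  {"xyz":[-0.9,0,0],"twist":[0,0,0],"grip":-1},
  {"xyz":[-0.9,0,0],"twist":[0,0,0],"grip":-1},
])

```text
clock: 3.5
position: [0.5189, -0.3858, 0.4201]
ee_rot: [-2.081, -2.352, -0.001]
force: [-0.5, 0.0, 0.2]
width: 0.999
```

Run:
```python
from h import *
s=info();im=arm.get_image('wrist');cv2.imwrite('pics/wb.png',im);np.savez('pics/wb.npz',p=s['position'],r=s['ee_rot'])
```

```text
t 3.5 p [ 0.5189 -0.3858  0.4201] yawy 6.976278074407062 tilt [-0.036   0.0591] F [-0.5034  0.0257  0.2013] M [-0.0336  0.0079  0.0063] w 0.9988218431384321 q [ 0.1211  0.4489  0.7402  1.2287 -0.2973  1.5724  0.9313]
```

View pics/wb.png

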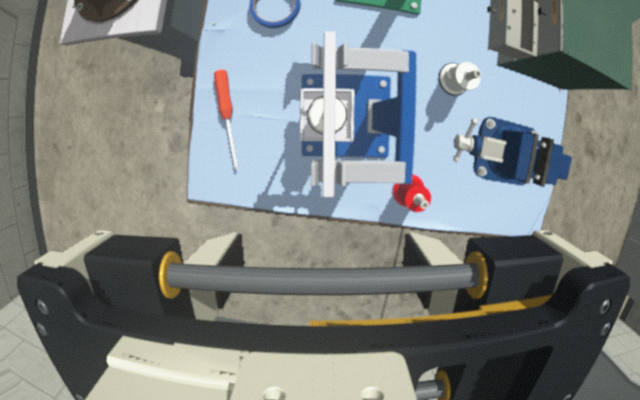

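The wrist view shows the hanger bar from (329,32) to (329,196), lying in both blue arms, with the white piston in the tray at (325,115).

Run:
```python
from h import *
d=np.load('pics/wb.npz');pose=(d['p'],d['r'])
im=cv2.imread('pics/wb.png')
g=cv2.cvtColor(im,cv2.COLOR_BGR2HSV)
for y in (40,85,140,190): print(y,g[y,318:342,2].tolist(),g[y,318:342,1].tolist())
q=np.array([[328.5,31.5],[329.5,196],[328.5,45],[329,190]])
w=cast('wrist',q,.255,pose);print(w,np.linalg.norm(w[0]-w[1]),(w[0]+w[1])/2,np.degrees(np.arctan2(-(w[2]-w[3])[0],(w[2]-w[3])[1])))
m=mask(im,'blue');m[:70]=0;m[165:]=0;m[:,:295]=0;m[:,400:]=0
ys,xs=np.nonzero(m)
L=np.array([[xs[ys==y].min(),y] for y in range(78,156,6)]);print('front',cast('wrist',L,.01,pose)[:,:2].tolist()[::3])
```

```text
40 [232, 234, 234, 232, 229, 213, 208, 225, 238, 240, 240, 239, 238, 239, 241, 242, 237, 235, 234, 233, 234, 235, 236, 235] [51, 46, 49, 49, 53, 42, 15, 5, 2, 2, 1, 2, 1, 2, 1, 1, 2, 10, 35, 47, 49, 48, 46, 43]
85 [115, 114, 114, 115, 129, 160, 204, 233, 240, 240, 240, 239, 238, 240, 240, 242, 232, 187, 135, 113, 113, 114, 116, 117] [126, 123, 123, 120, 81, 27, 0, 2, 2, 1, 3, 1, 1, 2, 0, 1, 0, 20, 72, 120, 126, 127, 123, 133]
140 [141, 136, 138, 133, 144, 183, 224, 239, 241, 242, 239, 239, 238, 238, 240, 235, 221, 203, 208, 215, 215, 217, 215, 218] [27, 21, 22, 19, 19, 6, 1, 1, 1, 2, 0, 1, 1, 0, 1, 1, 5, 8, 11, 8, 9, 9, 7, 12]
190 [150, 153, 170, 191, 197, 209, 229, 236, 237, 237, 236, 235, 236, 236, 231, 208, 179, 157, 151, 150, 149, 152, 146, 149] [54, 63, 59, 52, 31, 12, 1, 2, 1, 2, 2, 1, 1, 0, 2, 5, 24, 47, 62, 59, 56, 54, 59, 55]
[[ 0.5048 -0.2274  0.255 ]
 [ 0.5267 -0.396   0.255 ]
 [ 0.5065 -0.2418  0.255 ]
 [ 0.5254 -0.3897  0.255 ]] 0.1700331766118766 [ 0.5157 -0.3117  0.255 ] 7.258343927270524
front [[0.4661724871024926, -0.25087764614028885], [0.5615979598413489, -0.2718088190968825], [0.5657719652329091, -0.30409864621879323], [0.5682834675307997, -0.3365966808335512], [0.48124373897379225, -0.38039260819901255]]
```

Run:
```python
from h import *
delta([.516,-.3117,.30],7.1);delta([.516,-.3117,.237],7.1)
```

```text
xyz [1.218 0.099 2.008] twist [ 0.001 -0.007 -0.006]
xyz [1.217 0.099 3.058] twist [ 0.001 -0.007 -0.006]
```

Call:
jog_arm([
  {"xyz":[0.8,0.06,0.3],"twist":[0,0,0],"grip":0},
  {"xyz":[1.22,0.1,1.1],"twist":[0,0,0],"grip":0},
  {"xyz":[1.22,0.1,2.0],"twist":[0,0,0],"grip":0},
  {"xyz":[1.22,0.1,2.0],"twist":[0,0,0],"grip":0},
])

```text
clock: 4.05
position: [0.5143, -0.3094, 0.298]
ee_rot: [-2.075, -2.35, 0.0]
force: [0.5, 0.0, -0.0]
width: 0.615
```

Run:
```python
from h import *
s=info();im=arm.get_image('wrist')
im2=arm.get_image('side');cv2.imwrite('pics/pre.png',np.hstack([cv2.resize(im[150:350,220:440],None,fx=2,fy=2),cv2.resize(im2[90:210,250:390],(400*140//120,400))])[:,:800])
delta([.516,-.3117,.237],7.1)
```

```text
t 4.05 p [ 0.5143 -0.3094  0.298 ] yawy 7.125240191435581 tilt [-0.2981  0.2546] F [ 0.4592  0.0293 -0.0085] M [-0.0606  0.0683  0.0038] w 0.6154130682227857 q [-0.0369  0.4052  0.7156  1.5815 -0.2751  1.2653  0.8481]
xyz [0.022 0.004 1.093] twist [ 0.007  0.003 -0.012]
```

View pics/pre.png

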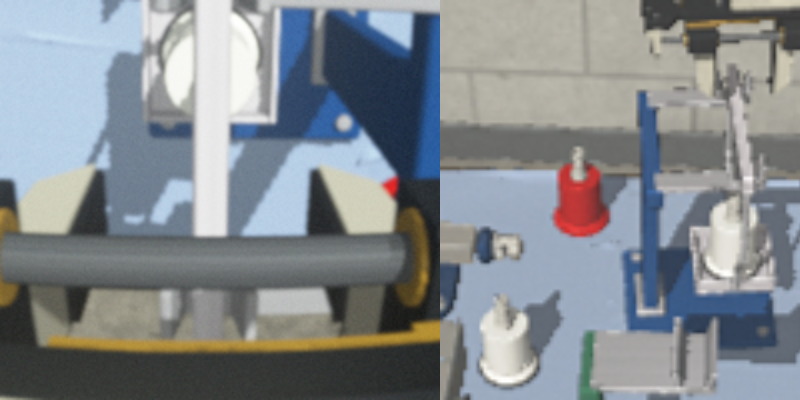

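The bar (crop x ≈ 210) is centred between the fingers (72 and 350), so I'll descend and grip.

Call:
jog_arm([
  {"xyz":[0.01,0,0.4],"twist":[0,0,0],"grip":0},
  {"xyz":[0.01,0,0.8],"twist":[0,0,0],"grip":0},
  {"xyz":[0.01,0,1.04],"twist":[0,0,0],"grip":0},
  {"xyz":[0.01,0,1.04],"twist":[0,0,0],"grip":0},
])

```text
clock: 4.65
position: [0.5153, -0.3134, 0.239]
ee_rot: [2.084, 2.351, 0.0]
force: [0.0, -0.7, -0.3]
width: 0.505
```

Call:
jog_arm([
  {"xyz":[0,0,0],"twist":[0,0,0],"grip":0.4},
  {"xyz":[0,0,0],"twist":[0,0,0],"grip":0.6},
  {"xyz":[0,0,0],"twist":[0,0,0],"grip":1},
  {"xyz":[0,0,0],"twist":[0,0,0],"grip":1},
  {"xyz":[0,0,0],"twist":[0,0,0],"grip":1},
], force=60)

```text
clock: 5.28
position: [0.5152, -0.3132, 0.2386]
ee_rot: [2.083, 2.351, 0.001]
force: [1.2, 0.4, 1.0]
width: 0.125
```

```bash
python3 -c "
from h import *
s=info()"
```

```text
t 5.275 p [ 0.5152 -0.3132  0.2386] yawy 6.897283330492361 tilt [ 0.0382 -0.006 ] F [1.2114 0.3671 1.0403] M [ 0.0151 -0.073  -0.064 ] w 0.1250676074058626 q [-0.0165  0.4516  0.6938  1.6687 -0.3133  1.1347  0.8821]
```

Call:
jog_arm([
  {"xyz":[0,0,-0.08],"twist":[0,0,0],"grip":1},
  {"xyz":[0,0,-0.22],"twist":[0,0,0],"grip":1},
  {"xyz":[0,0,-0.4],"twist":[0,0,0],"grip":1},
  {"xyz":[0,0,-0.58],"twist":[0,0,0],"grip":1},
  {"xyz":[0,0,-0.67],"twist":[0,0,0],"grip":1},
], force=60)

```text
clock: 5.9
position: [0.5151, -0.3134, 0.2796]
ee_rot: [2.083, 2.35, 0.001]
force: [0.3, 0.5, -2.9]
width: 0.124
```

```bash
python3 -c "
from h import *
s=info();cv2.imwrite('pics/side_l.png',arm.get_image('side'));im=arm.get_image('wrist');cv2.imwrite('pics/w_l.png',im)
delta([.43,-.324,.283],7)"
```

```text
t 5.9 p [ 0.5151 -0.3134  0.2796] yawy 6.891904821044407 tilt [ 0.0619 -0.0276] F [ 0.2644  0.4733 -2.8945] M [-0.1421  0.0125  0.0245] w 0.12403861725121422 q [-0.0294  0.4184  0.7113  1.6104 -0.2868  1.2188  0.859 ]
xyz [-0.005 -1.43  -0.063] twist [ 0.006  0.003 -0.011]
```

Call:
jog_arm([
  {"xyz":[0,-0.1,0],"twist":[0,0,0],"grip":1},
  {"xyz":[0,-0.3,0],"twist":[0,0,0],"grip":1},
  {"xyz":[0,-0.6,0],"twist":[0,0,0],"grip":1},
  {"xyz":[0,-0.95,0],"twist":[0,0,0],"grip":1},
  {"xyz":[0,-1.25,0],"twist":[0,0,0],"grip":1},
], force=60)

```text
clock: 6.62
position: [0.4383, -0.3225, 0.2785]
ee_rot: [-2.085, -2.349, -0.0]
force: [0.7, -0.0, -3.1]
width: 0.126
```

Call:
jog_arm([
  {"xyz":[0,-0.2,-0.05],"twist":[0,0,0],"grip":1},
  {"xyz":[0,-0.3,-0.2],"twist":[0,0,0],"grip":1},
  {"xyz":[0,-0.3,-0.5],"twist":[0,0,0],"grip":1},
  {"xyz":[0,-0.3,-0.85],"twist":[0,0,0],"grip":1},
  {"xyz":[0,-0.3,-1.0],"twist":[0,0,0],"grip":1},
], force=60)

```text
clock: 7.25
position: [0.4233, -0.3246, 0.3401]
ee_rot: [2.082, 2.35, 0.001]
force: [0.8, -0.7, -3.0]
width: 0.125
```

```bash
python3 -c "
from h import *
s=info();im=arm.get_image('wrist');a=arm.get_image('side');cv2.imwrite('pics/w1.png',np.hstack([im[100:400,150:500],cv2.resize(a[50:250,230:430],(300,300))]))
delta([.387,.264,.345],5.8);delta([.387,.264,.2786],5.8)"
```

```text
t 7.25 p [ 0.4233 -0.3246  0.3401] yawy 6.923557333873436 tilt [ 0.1142 -0.0609] F [ 0.7543 -0.7052 -2.9872] M [-0.1481 -0.0689 -0.0083] w 0.12460807231517837 q [-0.044   0.2381  0.7631  1.6786 -0.171   1.291   0.8729]
xyz [ 9.811  0.583 -0.102] twist [0.009 0.006 0.111]
xyz [9.812 0.581 1.005] twist [0.009 0.006 0.111]
```

View pics/w1.png

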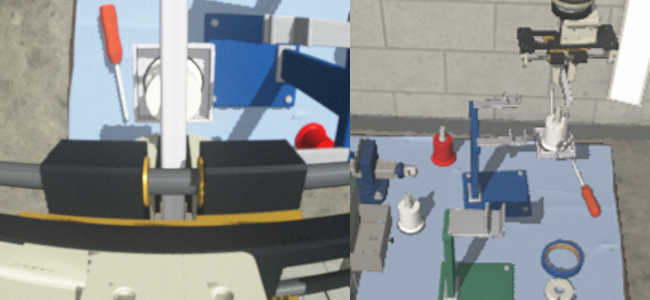

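The picture shows the hanger held level with the piston upright in the tray. I'll carry it along y to the front of yellow.

Call:
jog_arm([
  {"xyz":[0.1,0,0],"twist":[0,0,0],"grip":1},
  {"xyz":[0.3,0.02,0],"twist":[0,0,0],"grip":1},
  {"xyz":[0.6,0.04,0],"twist":[0,0,0],"grip":1},
  {"xyz":[1.0,0.06,0],"twist":[0,0,0],"grip":1},
  {"xyz":[1.4,0.08,0],"twist":[0,0,0],"grip":1},
], force=60)

```text
clock: 7.98
position: [0.4169, -0.2387, 0.338]
ee_rot: [-2.083, -2.351, 0.0]
force: [0.9, 0.5, -4.0]
width: 0.129
```

Call:
jog_arm([
  {"xyz":[0.45,0.03,0],"twist":[0,0,0],"grip":1},
  {"xyz":[0.9,0.05,0],"twist":[0,0,0],"grip":1},
  {"xyz":[1.35,0.08,0],"twist":[0,0,0],"grip":1},
  {"xyz":[1.8,0.1,0],"twist":[0,0,0],"grip":1},
  {"xyz":[2.25,0.13,0],"twist":[0,0,0],"grip":1},
], force=60)

```text
clock: 8.6
position: [0.4081, -0.1037, 0.3381]
ee_rot: [-2.083, -2.351, 0.0]
force: [1.2, 0.1, -2.7]
width: 0.126
```

```bash
python3 -c "
from h import *
s=info()
delta([.387,.264,.3401],5.8)"
```

```text
t 8.6 p [ 0.4081 -0.1037  0.3381] yawy 6.9396382800063545 tilt [-0.0288  0.0162] F [ 1.181   0.061  -2.6905] M [-0.069   0.0027  0.0057] w 0.12594445932115073 q [-0.435  -0.0172  0.5612  1.8989  0.0094  1.2578  0.2444]
xyz [ 6.127  0.392 -0.031] twist [-0.003 -0.002  0.114]
```

Call:
jog_arm([
  {"xyz":[0.45,0.03,0],"twist":[0,0,0.02],"grip":1},
  {"xyz":[0.9,0.06,0],"twist":[0,0,0.04],"grip":1},
  {"xyz":[1.35,0.09,0],"twist":[0,0,0.06],"grip":1},
  {"xyz":[1.8,0.11,0],"twist":[0,0,0.08],"grip":1},
  {"xyz":[2.25,0.14,0],"twist":[0,0,0.11],"grip":1},
], force=60)

```text
clock: 9.22
position: [0.4, 0.031, 0.3381]
ee_rot: [-2.105, -2.331, 0.001]
force: [-0.4, -0.0, -3.1]
width: 0.13
```

Call:
jog_arm([
  {"xyz":[0.45,0.03,0],"twist":[0,0,0],"grip":1},
  {"xyz":[0.9,0.05,0],"twist":[0,0,0],"grip":1},
  {"xyz":[1.35,0.08,0],"twist":[0,0,0],"grip":1},
  {"xyz":[1.8,0.1,0],"twist":[0,0,0],"grip":1},
  {"xyz":[2.25,0.13,0],"twist":[0,0,0],"grip":1},
], force=60)

```text
clock: 9.85
position: [0.3941, 0.1659, 0.3381]
ee_rot: [-2.106, -2.332, 0.001]
force: [0.4, -0.2, -3.6]
width: 0.123
```

```bash
python3 -c "
from h import *
s=info()
delta([.387,.264,.3401],5.8)"
```

```text
t 9.85 p [0.3941 0.1659 0.3381] yawy 5.831625990020002 tilt [-0.0278 -0.0239] F [ 0.3757 -0.2481 -3.5851] M [-0.1194 -0.0003  0.0037] w 0.1231692197104374 q [-0.7392  0.0184  0.2217  1.867  -0.0041  1.2573 -0.4144]
xyz [ 1.639  0.049 -0.034] twist [-0.003  0.002  0.003]
```

Call:
jog_arm([
  {"xyz":[0.45,0.02,0],"twist":[0,0,0],"grip":1},
  {"xyz":[0.9,0.03,0],"twist":[0,0,0],"grip":1},
  {"xyz":[1.25,0.04,0.05],"twist":[0,0,0],"grip":1},
  {"xyz":[1.5,0.04,0.15],"twist":[0,0,0],"grip":1},
  {"xyz":[1.6,0.04,0.35],"twist":[0,0,0],"grip":1},
], force=60)

```text
clock: 10.48
position: [0.3876, 0.2612, 0.3169]
ee_rot: [2.105, 2.332, 0.0]
force: [-0.3, -0.6, -3.3]
width: 0.126
```

Call:
jog_arm([
  {"xyz":[0,0,0.2],"twist":[0,0,0],"grip":1},
  {"xyz":[0,0,0.45],"twist":[0,0,0],"grip":1},
  {"xyz":[0,0,0.6],"twist":[0,0,0],"grip":1},
  {"xyz":[0,0,0.6],"twist":[0,0,0],"grip":1},
], force=60)

```text
clock: 10.98
position: [0.3875, 0.2599, 0.2808]
ee_rot: [-2.107, -2.33, 0.002]
force: [-0.2, -0.8, -2.9]
width: 0.126
```

Run:
```python
from h import *
s=info();im=arm.get_image('wrist');cv2.imwrite('pics/wy2.png',im);np.savez('pics/wy2.npz',p=s['position'],r=s['ee_rot'])
cv2.imwrite('pics/wy2c.png',cv2.resize(im[40:340,200:500],(750,750))[:600])
delta([.480,.2735,s['position'][2]],5.8)
```

```text
t 10.975 p [0.3875 0.2599 0.2808] yawy 5.756110720032827 tilt [-0.0605 -0.0567] F [-0.21   -0.7912 -2.9047] M [-0.1181  0.0915  0.0294] w 0.12614137913708923 q [-0.8319  0.1345  0.1439  1.8846 -0.0212  1.1255 -0.5797]
xyz [0.066 1.551 0.01 ] twist [-0.001  0.001 -0.004]
```

View pics/wy2c.png

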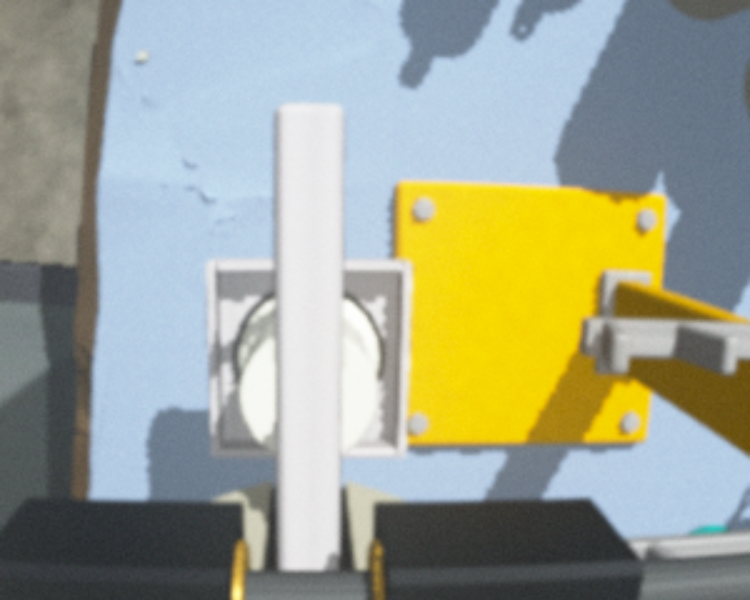

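Run:
```python
from h import *
d=np.load('pics/wy2.npz');pose=(d['p'],d['r'])
f=lambda c:np.array(c)/2.5+[200,40]
M=R.from_rotvec(d['r'])
e=cast('wrist',f([[310,103]]),.2972,pose)
print('bar end tool',M.inv().apply(e-d['p'])*1000)
im=cv2.imread('pics/wy2.png');m=mask(im,'yellow');m[:,:350]=0
ys,xs=np.nonzero(m)
L=np.array([[xs[ys==y].min(),y] for y in range(118,212,6)]);T=np.array([[x,ys[xs==x].min()] for x in range(365,450,6)])
a=np.radians(5.8);Rs=np.array([[np.cos(a),np.sin(a)],[-np.sin(a),np.cos(a)]])
o=np.array([.480,.2735])
for n,q in(('front',L),('+y',T)):
    w=(cast('wrist',q,.01,pose)[:,:2]-o)@Rs.T;print(n,w[::2].round(4).tolist())
# arm front lip/ top edges in stand frame
for z in(.235,.255): print(z,((cast('wrist',f([[585,322],[600,320],[600,345],[710,322],[690,320]]),z,pose)[:,:2]-o)@Rs.T).round(4).tolist())
```

```text
bar end tool [[ 86.4915   0.4487 -16.4876]]
front [[-0.0456, 0.0644], [-0.0454, 0.0481], [-0.0452, 0.0318], [-0.0353, 0.0154], [-0.0362, -0.0012], [-0.0358, -0.0181], [-0.0366, -0.0352], [-0.036, -0.0527]]
+y [[-0.0376, 0.0714], [-0.0212, 0.0705], [-0.0047, 0.071], [0.0122, 0.0704], [0.0294, 0.0712], [0.0469, 0.0722], [0.065, 0.0719], [0.0835, 0.0717]]
0.235 [[-0.0203, 0.035], [-0.016, 0.0356], [-0.0154, 0.0288], [0.0182, 0.0361], [0.0116, 0.0364]]
0.255 [[-0.0278, 0.0384], [-0.024, 0.0389], [-0.0234, 0.0329], [0.0067, 0.0394], [0.0007, 0.0397]]
```

Call:
jog_arm([
  {"xyz":[0.02,0.1,0],"twist":[0,0,0],"grip":1},
  {"xyz":[0.05,0.3,0],"twist":[0,0,0],"grip":1},
  {"xyz":[0.05,0.6,0],"twist":[0,0,0],"grip":1},
  {"xyz":[0.05,0.9,0],"twist":[0,0,0],"grip":1},
  {"xyz":[0.05,1.2,0],"twist":[0,0,0],"grip":1},
], force=60)

```text
clock: 11.65
position: [0.4607, 0.2707, 0.2814]
ee_rot: [2.107, 2.33, -0.0]
force: [0.2, 0.3, -4.1]
width: 0.125
```

Call:
jog_arm([
  {"xyz":[0,0.22,0],"twist":[0,0,0],"grip":1},
  {"xyz":[0,0.32,0],"twist":[0,0,0],"grip":1},
  {"xyz":[0,0.35,0],"twist":[0,0,0],"grip":1},
  {"xyz":[0,0.35,0],"twist":[0,0,0],"grip":1},
], force=60)

```text
clock: 12.15
position: [0.4796, 0.2729, 0.2815]
ee_rot: [-2.106, -2.331, 0.0]
force: [-0.3, -0.3, -2.9]
width: 0.127
```

Run:
```python
from h import *
s=info();im=arm.get_image('wrist');a=arm.get_image('side')
cv2.imwrite('pics/wy3c.png',np.hstack([cv2.resize(im[60:280,230:430],(400,440)),cv2.resize(a[210:374,270:420],(400,440),interpolation=2)]))
delta([.480,.2728,.2386],5.8)
```

```text
t 12.15 p [0.4796 0.2729 0.2815] yawy 5.808314301109192 tilt [-0.0183  0.0024] F [-0.2703 -0.2952 -2.8961] M [-0.0558  0.0486 -0.0173] w 0.12748281312155607 q [-0.7567  0.2792  0.1847  1.7003 -0.0553  1.1673 -0.4559]
xyz [-0.003  0.007  0.717] twist [-0.001 -0.001  0.001]
```

View pics/wy3c.png

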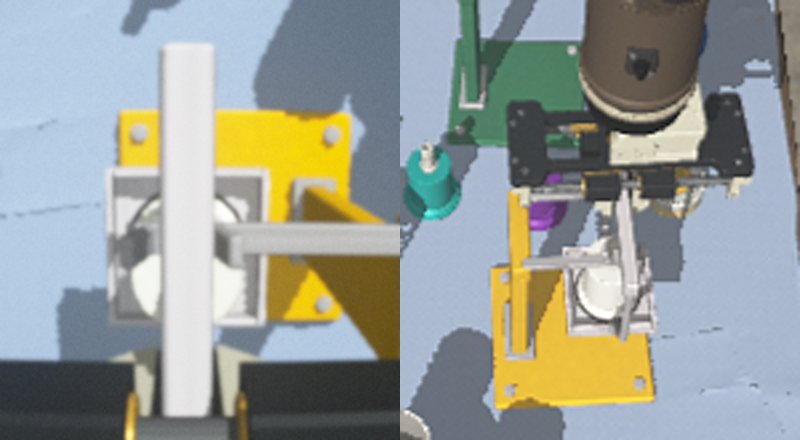

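The bar (crop x ≈ 187) is centred between the yellow saddle's front and rear lips (135 and 242) and the piston is upright, so I'll lower it.

Call:
jog_arm([
  {"xyz":[0,0.01,0.12],"twist":[0,0,0],"grip":1},
  {"xyz":[0,0.01,0.28],"twist":[0,0,0],"grip":1},
  {"xyz":[0,0.01,0.44],"twist":[0,0,0],"grip":1},
  {"xyz":[0,0.01,0.56],"twist":[0,0,0],"grip":1},
  {"xyz":[0,0.01,0.62],"twist":[0,0,0],"grip":1},
], force=60)

```text
clock: 12.88
position: [0.4804, 0.2728, 0.2436]
ee_rot: [-2.106, -2.331, 0.001]
force: [0.5, 0.6, -3.2]
width: 0.13
```

Call:
jog_arm([
  {"xyz":[0,0,0.03],"twist":[0,0,0],"grip":1},
  {"xyz":[0,0,0.06],"twist":[0,0,0],"grip":1},
  {"xyz":[0,0,0.08],"twist":[0,0,0],"grip":1},
  {"xyz":[0,0,0.08],"twist":[0,0,0],"grip":1},
], force=60)

```text
clock: 13.38
position: [0.4806, 0.2729, 0.2396]
ee_rot: [-2.106, -2.331, -0.0]
force: [-0.6, -0.8, -2.7]
width: 0.125
```

```bash
python3 -c "
from h import *
info()"
```

```text
t 13.375 p [0.4806 0.2729 0.2396] yawy 5.790273680820111 tilt [0.0024 0.0034] F [-0.6487 -0.7686 -2.7259] M [-0.1068  0.0506 -0.0053] w 0.1252411656116373 q [-0.7505  0.3143  0.1797  1.7602 -0.063   1.0726 -0.4482]
```

Contact hasn't started yet, so I'll lower by 0.5 mm steps.

Call:
jog_arm([
  {"xyz":[0,0,0.01],"twist":[0,0,0],"grip":1},
  {"xyz":[0,0,0.015],"twist":[0,0,0],"grip":1},
  {"xyz":[0,0,0.02],"twist":[0,0,0],"grip":1},
  {"xyz":[0,0,0.02],"twist":[0,0,0],"grip":1},
], force=60)

```text
clock: 13.88
position: [0.4806, 0.2729, 0.2386]
ee_rot: [-2.106, -2.331, -0.0]
force: [-0.7, -1.3, 0.2]
width: 0.125
```

Call:
jog_arm([
  {"xyz":[0,0,0.007],"twist":[0,0,0],"grip":1},
  {"xyz":[0,0,0.007],"twist":[0,0,0],"grip":1},
], force=60)

```text
clock: 14.12
position: [0.4806, 0.273, 0.2385]
ee_rot: [-2.106, -2.331, -0.001]
force: [-3.6, -1.2, 4.3]
width: 0.129
```

Seated (Fz went from −2.7 to +4.3 N). I'll release and raise clear.

Call:
jog_arm([
  {"xyz":[0,0,0],"twist":[0,0,0],"grip":0.6},
  {"xyz":[0,0,0],"twist":[0,0,0],"grip":0.3},
  {"xyz":[0,0,0],"twist":[0,0,0],"grip":0},
  {"xyz":[0,0,0],"twist":[0,0,0],"grip":0},
])

```text
clock: 14.62
position: [0.4807, 0.273, 0.2379]
ee_rot: [2.106, 2.331, 0.0]
force: [0.6, -0.1, -0.1]
width: 0.472
```

Call:
jog_arm([
  {"xyz":[0,0,-0.3],"twist":[0,0,0],"grip":0},
  {"xyz":[0,0,-0.7],"twist":[0,0,0],"grip":0},
  {"xyz":[0,0,-1.1],"twist":[0,0,0],"grip":0},
  {"xyz":[0,0,-1.1],"twist":[0,0,0],"grip":0},
])

```text
clock: 15.12
position: [0.4815, 0.2734, 0.3057]
ee_rot: [2.106, 2.33, 0.005]
force: [0.0, 0.5, -0.6]
width: 0.502
```

Run:
```python
from h import *
s=info();im=arm.get_image('wrist');cv2.imwrite('pics/wy4.png',im);np.savez('pics/wy4.npz',p=s['position'],r=s['ee_rot'])
M=R.from_rotvec(s['ee_rot'])
g=cv2.cvtColor(im,cv2.COLOR_BGR2HSV)
print(g[60:140,322,1].tolist())
for sgn in(1,-1):
    a=np.radians(95.8);p=np.array([.4805,.273])+sgn*.06*np.array([np.cos(a),np.sin(a)]);print(p);delta([p[0],p[1],.30],5.8,s)
```

```text
t 15.125 p [0.4815 0.2734 0.3057] yawy 5.786414572258122 tilt [0.1651 0.1199] F [ 0.0012  0.5339 -0.5564] M [-0.1247  0.0411  0.001 ] w 0.5018847173060383 q [-0.7589  0.2638  0.1883  1.6607 -0.0522  1.2185 -0.4581]
[55, 53, 51, 52, 49, 53, 50, 54, 53, 52, 54, 51, 55, 52, 51, 49, 51, 49, 50, 48, 53, 51, 50, 50, 52, 49, 49, 49, 51, 50, 50, 49, 46, 24, 4, 2, 2, 2, 0, 1, 1, 0, 2, 1, 1, 1, 2, 2, 1, 4, 1, 1, 1, 2, 1, 2, 1, 2, 2, 0, 1, 0, 2, 1, 0, 0, 2, 1, 1, 1, 1, 1, 3, 2, 1, 2, 2, 1, 1, 1]
[0.4744 0.3327]
xyz [ 0.995 -0.018  0.096] twist [ 0.018 -0.01  -0.001]
[0.4866 0.2133]
xyz [-1.005 -0.017  0.092] twist [ 0.018 -0.01  -0.001]
```

Call:
jog_arm([
  {"xyz":[-0.5,-0.01,0],"twist":[0,0,0],"grip":0},
  {"xyz":[-1.0,-0.01,0.05],"twist":[0,0,0],"grip":0},
  {"xyz":[-1.0,-0.01,0.4],"twist":[0,0,0],"grip":0},
  {"xyz":[-1.0,-0.01,0.4],"twist":[0,0,0],"grip":0},
])

```text
clock: 15.68
position: [0.4848, 0.2125, 0.2779]
ee_rot: [-2.106, -2.329, 0.006]
force: [0.1, 0.5, 0.3]
width: 0.501
```

Run:
```python
from h import *
d=np.load('pics/wy4.npz');pose=(d['p'],d['r'])
e=cast('wrist',[[322,93.5]],.255,pose);print('end in old tool',R.from_rotvec(d['r']).inv().apply(e-d['p'])*1000,e)
s=info();im=arm.get_image('wrist');cv2.imwrite('pics/wy5.png',im)
v=cv2.cvtColor(im,cv2.COLOR_BGR2HSV);print(v[120,300:345,1].tolist())
p=[.4866,.2133,.237];delta(p,5.8,s)
c=proj('wrist',[[.4805-.08*np.sin(np.radians(5.8)),.273+.08,.255]],(s['position'],s['ee_rot']));print(c)
```

```text
end in old tool [[86.0014 -0.6534 50.8051]] [[0.4723 0.359  0.255 ]]
t 15.675 p [0.4848 0.2125 0.2779] yawy 5.768605087948991 tilt [-0.2033 -0.1084] F [0.1341 0.549  0.2954] M [-0.1258  0.0435 -0.0705] w 0.5006593088394842 q [-0.6821  0.2457  0.2109  1.7562 -0.0558  1.1495 -0.3536]
[8, 11, 8, 5, 4, 4, 4, 4, 5, 5, 4, 4, 4, 4, 5, 6, 10, 7, 4, 1, 1, 1, 1, 0, 1, 1, 1, 1, 1, 1, 1, 2, 3, 2, 2, 1, 3, 4, 6, 6, 4, 5, 4, 5, 6]
xyz [0.012 0.034 0.682] twist [-0.021  0.009 -0.003]
[[326.4153  -4.1561]]
```

Call:
jog_arm([
  {"xyz":[0.01,0.03,0.3],"twist":[0,0,0],"grip":0},
  {"xyz":[0.01,0.03,0.6],"twist":[0,0,0],"grip":0},
  {"xyz":[0.01,0.03,0.66],"twist":[0,0,0],"grip":0},
  {"xyz":[0.01,0.03,0.66],"twist":[0,0,0],"grip":0},
  {"xyz":[0.01,0.03,0.66],"twist":[0,0,0],"grip":0},
])

```text
clock: 16.35
position: [0.4882, 0.2143, 0.2412]
ee_rot: [2.106, 2.331, 0.002]
force: [0.1, -0.6, -0.7]
width: 0.505
```

```bash
python3 -c "
from h import *
info();delta([.4866,.2133,.238],5.8);im=arm.get_image('wrist');cv2.imwrite('pics/wy6.png',im)"
```

```text
t 16.35 p [0.4882 0.2143 0.2412] yawy 5.802669965158944 tilt [0.0634 0.0391] F [ 0.1096 -0.6369 -0.7386] M [-0.0845  0.0769  0.0177] w 0.5051920310000342 q [-0.6761  0.2801  0.2066  1.8061 -0.0652  1.0607 -0.3443]
xyz [-0.013 -0.028  0.052] twist [ 0.007 -0.003  0.   ]
```

Call:
jog_arm([
  {"xyz":[-0.01,-0.03,0.05],"twist":[0,0,0],"grip":0},
  {"xyz":[-0.01,-0.03,0.05],"twist":[0,0,0],"grip":0.4},
  {"xyz":[-0.01,-0.03,0.05],"twist":[0,0,0],"grip":0.6},
  {"xyz":[-0.01,-0.03,0.05],"twist":[0,0,0],"grip":0.68},
  {"xyz":[-0.01,-0.03,0.05],"twist":[0,0,0],"grip":0.72},
])

```text
clock: 17.02
position: [0.4861, 0.2132, 0.2374]
ee_rot: [2.106, 2.331, 0.0]
force: [0.4, -0.3, -0.4]
width: 0.15
```

Call:
jog_arm([
  {"xyz":[0,0,0],"twist":[0,0,0],"grip":1},
  {"xyz":[0,0,0],"twist":[0,0,0],"grip":1},
  {"xyz":[0,0,0],"twist":[0,0,0],"grip":1},
], force=60)

```text
clock: 17.4
position: [0.4862, 0.2132, 0.2373]
ee_rot: [2.106, 2.331, 0.0]
force: [2.1, 0.8, -0.2]
width: 0.125
```

```bash
python3 -c "
from h import *
info()"
```

```text
t 17.4 p [0.4862 0.2132 0.2373] yawy 5.785686797779164 tilt [0.0182 0.0073] F [ 2.0864  0.7904 -0.2067] M [-0.0316 -0.2415 -0.0383] w 0.12545751510284645 q [-0.676   0.2805  0.2061  1.8157 -0.0652  1.0516 -0.3444]
```

Gripped at the −y end at 60 N. I'll lift gently to the 40 mm pass height and check for sag.

Call:
jog_arm([
  {"xyz":[0,0,-0.03],"twist":[0,0,0],"grip":1},
  {"xyz":[0,0,-0.1],"twist":[0,0,0],"grip":1},
  {"xyz":[0,0,-0.22],"twist":[0,0,0],"grip":1},
  {"xyz":[0,0,-0.36],"twist":[0,0,0],"grip":1},
  {"xyz":[0,0,-0.5],"twist":[0,0,0],"grip":1},
], force=60)

```text
clock: 18.02
position: [0.4861, 0.2132, 0.2681]
ee_rot: [2.106, 2.331, 0.001]
force: [0.7, 0.5, -2.9]
width: 0.128
```

Call:
jog_arm([
  {"xyz":[0,0,-0.12],"twist":[0,0,0],"grip":1},
  {"xyz":[0,0,-0.2],"twist":[0,0,0],"grip":1},
  {"xyz":[0,0,-0.2],"twist":[0,0,0],"grip":1},
], force=60)

```text
clock: 18.4
position: [0.4862, 0.2133, 0.2797]
ee_rot: [2.106, 2.331, 0.001]
force: [-0.0, 0.0, -3.1]
width: 0.125
```

Run:
```python
from h import *
s=info();im=arm.get_image('wrist');a=arm.get_image('side');b=arm.get_image('scene')
cv2.imwrite('pics/lift.png',np.hstack([cv2.resize(b[100:210,190:330],(420,330),interpolation=2),cv2.resize(a[210:374,270:420],(360,330),interpolation=2)]))
cv2.imwrite('pics/lift_w.png',im)
```

```text
t 18.4 p [0.4862 0.2133 0.2797] yawy 5.794318065325117 tilt [0.0329 0.0226] F [-0.0043  0.0013 -3.0594] M [-0.296   0.133   0.0339] w 0.12463878756728287 q [-0.6826  0.2442  0.2114  1.7537 -0.0557  1.1488 -0.3534]
```

View pics/lift.png

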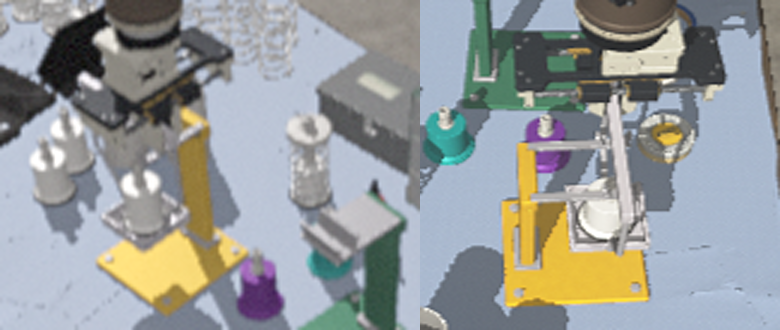

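The view shows the hanger lifted off yellow, held by its −y end and looking level, with the piston upright. I'll check for sag numerically.

Run:
```python
from h import *
im=cv2.imread('pics/lift_w.png');v=cv2.cvtColor(im,cv2.COLOR_BGR2GRAY).astype(float)
for y in(3,20,40,60,120,160): print(y,v[y,296:352].astype(int).tolist())
s=arm.observe();M=R.from_rotvec(s['ee_rot'])
for sag in(0,1,2,4):
    z=-.0177+.146*np.sin(np.radians(sag))  # tool z down
    q=np.array([[.146,y,zz] for zz in(z,z+.02) for y in(-.006,.006)])
    print(sag,proj('side',M.apply(q)+s['position']).round(1).tolist(), proj('wrist',M.apply([[.05,-.006,-.0177+.05*np.sin(np.radians(sag))],[.05,.006,-.0177+.05*np.sin(np.radians(sag))],[.12,-.006,-.0177+.12*np.sin(np.radians(sag))],[.12,.006,-.0177+.12*np.sin(np.radians(sag))]])+s['position'],(s['position'],s['ee_rot'])).round(1).tolist())
a=arm.get_image('side');g=cv2.cvtColor(a,cv2.COLOR_BGR2HSV)
for y in range(322,342): print(y,g[y,342:368,1].tolist())
```

```text
3 [123, 125, 124, 123, 122, 123, 125, 124, 126, 122, 125, 124, 124, 127, 141, 169, 194, 213, 228, 232, 232, 234, 233, 235, 235, 237, 234, 236, 235, 235, 237, 237, 239, 240, 241, 241, 244, 241, 237, 230, 209, 185, 159, 136, 121, 122, 123, 121, 124, 123, 122, 123, 120, 118, 130, 135]
20 [136, 126, 123, 125, 124, 124, 125, 130, 120, 124, 123, 123, 124, 131, 148, 172, 200, 219, 230, 232, 233, 234, 235, 236, 235, 236, 236, 237, 238, 233, 237, 239, 239, 240, 241, 241, 241, 242, 238, 230, 213, 199, 195, 196, 201, 204, 204, 203, 202, 200, 201, 204, 205, 202, 201, 203]
40 [201, 201, 203, 205, 197, 203, 199, 203, 200, 199, 203, 202, 191, 172, 165, 180, 199, 221, 231, 232, 234, 235, 235, 235, 236, 236, 237, 237, 237, 237, 238, 239, 239, 241, 241, 242, 243, 241, 239, 233, 217, 198, 197, 198, 203, 200, 200, 204, 202, 199, 200, 197, 199, 199, 196, 199]
60 [202, 202, 201, 203, 204, 199, 204, 201, 205, 205, 202, 198, 179, 165, 162, 187, 203, 223, 231, 234, 235, 236, 237, 237, 238, 238, 240, 237, 237, 238, 239, 240, 240, 240, 241, 241, 243, 242, 239, 233, 220, 201, 195, 204, 205, 200, 198, 201, 200, 
[... 2563 characters left out ...]
 186, 183, 183, 185, 186, 165, 17, 45, 44, 43, 44]
337 [187, 185, 187, 186, 185, 184, 184, 186, 186, 181, 131, 92, 149, 183, 184, 181, 182, 182, 184, 185, 184, 30, 49, 45, 41, 44]
338 [186, 186, 185, 186, 186, 185, 184, 185, 186, 188, 182, 173, 182, 185, 183, 184, 184, 183, 183, 185, 191, 13, 51, 44, 43, 44]
339 [184, 185, 184, 184, 184, 185, 184, 185, 183, 186, 184, 187, 183, 184, 183, 183, 182, 183, 183, 186, 191, 41, 48, 44, 43, 43]
340 [185, 185, 184, 186, 184, 185, 184, 184, 184, 184, 184, 182, 183, 183, 182, 185, 185, 183, 183, 183, 187, 92, 48, 44, 44, 43]
341 [185, 184, 186, 184, 185, 184, 184, 185, 184, 185, 184, 186, 185, 184, 184, 183, 185, 183, 182, 186, 185, 121, 45, 47, 43, 43]
```

Sag is within measurement noise (under about 2–3°). I'll exit forward from yellow.

Call:
jog_arm([
  {"xyz":[0,-0.08,0],"twist":[0,0,0],"grip":1},
  {"xyz":[0,-0.25,0],"twist":[0,0,0],"grip":1},
  {"xyz":[0,-0.5,0],"twist":[0,0,0],"grip":1},
  {"xyz":[0,-0.8,0],"twist":[0,0,0],"grip":1},
  {"xyz":[0,-1.1,0],"twist":[0,0,0],"grip":1},
], force=60)

```text
clock: 19.23
position: [0.4188, 0.2063, 0.2794]
ee_rot: [-2.106, -2.331, -0.0]
force: [-0.1, 1.0, -2.9]
width: 0.128
```

Call:
jog_arm([
  {"xyz":[0,-0.25,0],"twist":[0,0,0],"grip":1},
  {"xyz":[0,-0.37,0],"twist":[0,0,0],"grip":1},
  {"xyz":[0,-0.4,0],"twist":[0,0,0],"grip":1},
], force=60)

```text
clock: 19.6
position: [0.3963, 0.2041, 0.2795]
ee_rot: [2.106, 2.331, 0.001]
force: [1.2, 0.2, -2.5]
width: 0.123
```

```bash
python3 -c "
from h import *
info();delta([.455,-.0817,.280],.2)"
```

```text
t 19.6 p [0.3963 0.2041 0.2795] yawy 5.808747265898138 tilt [0.0241 0.0211] F [ 1.1561  0.2135 -2.5242] M [-0.3078  0.0334  0.023 ] w 0.12290160210283217 q [-0.7524  0.0966  0.1725  1.9321 -0.0185  1.1139 -0.4711]
xyz [-4.838  0.492 -0.01 ] twist [ 0.003 -0.002  0.561]
```

Call:
jog_arm([
  {"xyz":[-0.1,0,0],"twist":[0,0,0.01],"grip":1},
  {"xyz":[-0.3,0.03,0],"twist":[0,0,0.03],"grip":1},
  {"xyz":[-0.6,0.06,0],"twist":[0,0,0.07],"grip":1},
  {"xyz":[-0.95,0.1,0],"twist":[0,0,0.11],"grip":1},
  {"xyz":[-1.3,0.13,0],"twist":[0,0,0.15],"grip":1},
], force=60)

```text
clock: 20.23
position: [0.4126, 0.1252, 0.2793]
ee_rot: [2.139, 2.301, -0.0]
force: [0.2, 0.8, -3.1]
width: 0.127
```

Call:
jog_arm([
  {"xyz":[-0.4,0.05,0],"twist":[0,0,0.05],"grip":1},
  {"xyz":[-0.8,0.1,0],"twist":[0,0,0.1],"grip":1},
  {"xyz":[-1.2,0.14,0],"twist":[0,0,0.15],"grip":1},
  {"xyz":[-1.6,0.18,0],"twist":[0,0,0.2],"grip":1},
  {"xyz":[-2.0,0.22,0],"twist":[0,0,0.25],"grip":1},
], force=60)

```text
clock: 20.85
position: [0.4343, 0.0063, 0.2794]
ee_rot: [2.189, 2.253, 0.0]
force: [0.0, 0.7, -3.0]
width: 0.123
```

```bash
python3 -c "
from h import *
info();delta([.455,-.0817,.280],.2)"
```

```text
t 20.85 p [0.4343 0.0063 0.2794] yawy 1.671445166692605 tilt [ 0.0126 -0.0092] F [ 0.0364  0.7434 -2.974 ] M [-0.288   0.0301  0.012 ] w 0.12301882188703807 q [-0.485   0.0692  0.3754  1.967  -0.0281  1.1102 -0.0688]
xyz [-1.476  0.302 -0.01 ] twist [0.001 0.001 0.147]
```

Call:
jog_arm([
  {"xyz":[-0.4,0.08,0],"twist":[0,0,0.05],"grip":1},
  {"xyz":[-0.8,0.16,0],"twist":[0,0,0.1],"grip":1},
  {"xyz":[-1.15,0.23,0],"twist":[0,0,0.13],"grip":1},
  {"xyz":[-1.38,0.28,0],"twist":[0,0,0.15],"grip":1},
  {"xyz":[-1.46,0.3,0],"twist":[0,0,0.15],"grip":1},
], force=60)

```text
clock: 21.48
position: [0.4549, -0.0797, 0.2793]
ee_rot: [2.218, 2.225, -0.0]
force: [0.2, 0.7, -3.6]
width: 0.127
```

Call:
jog_arm([
  {"xyz":[0,0,0],"twist":[0,0,0],"grip":1},
], force=60)

```text
clock: 21.6
position: [0.455, -0.0784, 0.2792]
ee_rot: [-2.216, -2.227, -0.0]
force: [-1.0, 0.6, -3.7]
width: 0.128
```

Run:
```python
from h import *
s=info();delta([.5502,-.0817,.280],.2)
im=arm.get_image('wrist');cv2.imwrite('pics/wg2.png',im);np.savez('pics/wg2.npz',p=s['position'],r=s['ee_rot'])
m=mask(im,'green');m[:,:330]=0;m[:,470:]=0;m[240:]=0
ys,xs=np.nonzero(m);pose=(s['position'],s['ee_rot'])
L=np.array([[xs[ys==y].min(),y] for y in range(ys.min()+4,ys.max(),8)])
T=np.array([[x,ys[xs==x].min()] for x in range(xs.min()+4,xs.max(),8)])
for q in(L,T): print(np.c_[q,cast('wrist',q,.01,pose)[:,:2]].round(3).tolist())
# saddle grey: edges
g=cv2.cvtColor(im,cv2.COLOR_BGR2HSV)
```

```text
t 21.6 p [ 0.455  -0.0784  0.2792] yawy 0.2773601789921738 tilt [-0.0088  0.0091] F [-1.0045  0.6388 -3.6938] M [-0.3007  0.0483 -0.0214] w 0.12793976424348716 q [-0.3561  0.1215  0.4656  1.9176 -0.0607  1.1162  0.1381]
xyz [-0.063  1.587 -0.013] twist [-0.001 -0.001  0.008]
[[360.0, 76.0, 0.503, 0.048], [360.0, 84.0, 0.503, 0.037], [367.0, 92.0, 0.513, 0.026], [367.0, 100.0, 0.513, 0.015], [366.0, 108.0, 0.512, 0.005], [366.0, 116.0, 0.512, -0.006], [367.0, 124.0, 0.514, -0.017], [366.0, 132.0, 0.512, -0.028], [366.0, 140.0, 0.513, -0.039], [366.0, 148.0, 0.513, -0.05], [366.0, 156.0, 0.513, -0.061], [366.0, 164.0, 0.514, -0.072], [360.0, 172.0, 0.506, -0.083]]
[[364.0, 72.0, 0.509, 0.054], [372.0, 73.0, 0.519, 0.053], [380.0, 73.0, 0.53, 0.053], [388.0, 74.0, 0.541, 0.052], [396.0, 74.0, 0.552, 0.053], [404.0, 74.0, 0.564, 0.054], [412.0, 75.0, 0.575, 0.054], [420.0, 76.0, 0.586, 0.053], [428.0, 76.0, 0.598, 0.054], [436.0, 77.0, 0.61, 0.054], [444.0, 77.0, 0.622, 0.055], [452.0, 79.0, 0.635, 0.054], [460.0, 80.0, 0.647, 0.054]]
```

Call:
jog_arm([
  {"xyz":[-0.02,0.1,0],"twist":[0,0,0],"grip":1},
  {"xyz":[-0.05,0.3,0],"twist":[0,0,0],"grip":1},
  {"xyz":[-0.05,0.6,0],"twist":[0,0,0],"grip":1},
  {"xyz":[-0.05,0.9,0],"twist":[0,0,0],"grip":1},
  {"xyz":[-0.05,1.2,0],"twist":[0,0,0],"grip":1},
], force=60)

```text
clock: 22.28
position: [0.5285, -0.0807, 0.2791]
ee_rot: [2.215, 2.228, 0.0]
force: [0.8, -0.5, -2.6]
width: 0.128
```

Call:
jog_arm([
  {"xyz":[0,0.24,0],"twist":[0,0,0],"grip":1},
  {"xyz":[0,0.35,0],"twist":[0,0,0],"grip":1},
  {"xyz":[0,0.38,0],"twist":[0,0,0],"grip":1},
  {"xyz":[0,0.38,0],"twist":[0,0,0],"grip":1},
], force=60)

```text
clock: 22.78
position: [0.5495, -0.081, 0.2793]
ee_rot: [-2.216, -2.227, 0.0]
force: [0.2, 0.7, -2.9]
width: 0.125
```

Run:
```python
from h import *
s=info();delta([.5497,-.0812,.2373],.2)
im=arm.get_image('wrist');a=arm.get_image('scene');b=arm.get_image('side');np.savez('pics/wg3.npz',p=s['position'],r=s['ee_rot']);cv2.imwrite('pics/wg3f.png',im)
cv2.imwrite('pics/wg3.png',np.hstack([cv2.resize(im[0:220,220:420],(400,440)),np.vstack([cv2.resize(a[140:250,250:430],(360,220),interpolation=2),cv2.resize(b[160:270,240:420],(360,220),interpolation=2)])]))
```

```text
t 22.775 p [ 0.5495 -0.081   0.2793] yawy 0.2792776191860309 tilt [-0.0175  0.0047] F [ 0.2433  0.7415 -2.9467] M [-0.3039  0.0396  0.0044] w 0.12543094806387642 q [-0.3093  0.2983  0.4734  1.7128 -0.1463  1.1659  0.2089]
xyz [-0.003  0.004  0.7  ] twist [-0.002 -0.     0.008]
```

View pics/wg3.png

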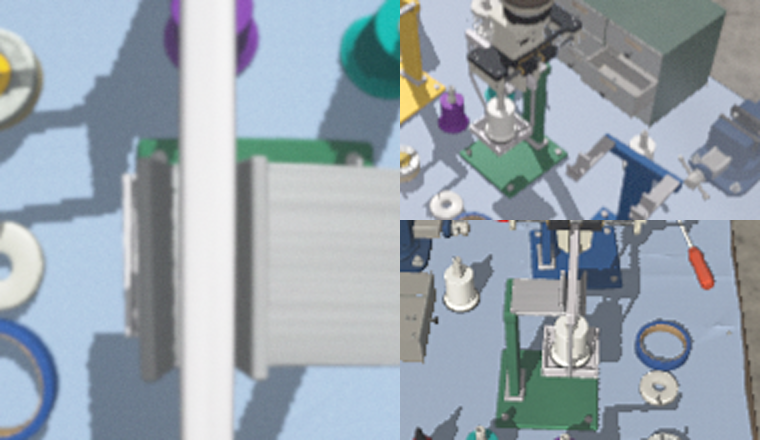

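The hanger is over the green saddle with the piston upright. The bar (crop x 180–235, centre 207) sits about 1 mm behind the middle of the lips (138–268, centre 203). I'll check the centring along y from the lip ends (crop rows ≈ 155 and 379).

Run:
```python
from h import *
d=np.load('pics/wg3.npz');pose=(d['p'],d['r']);f=lambda c:np.array(c)/2+[220,0]
for z in(.25,.255): print(z,cast('wrist',f([[150,153],[150,380],[258,157],[258,379],[138,250],[268,250]]),z,pose).round(4)[:,:2].tolist())
im=cv2.imread('pics/wg3f.png');v=cv2.cvtColor(im,cv2.COLOR_BGR2GRAY)
for x in(295,348): print(x,'top',v[70:90,x].tolist(),'bot',v[178:198,x].tolist())
```

```text
0.25 [[0.5335, 0.0134], [0.533, -0.0525], [0.5638, 0.0123], [0.5648, -0.052], [0.53, -0.0144], [0.5669, -0.0143]]
0.255 [[0.5339, 0.0128], [0.5334, -0.0513], [0.5633, 0.0117], [0.5643, -0.0508], [0.5306, -0.0143], [0.5664, -0.0141]]
295 top [117, 125, 120, 118, 119, 119, 120, 124, 120, 113, 106, 108, 102, 102, 106, 107, 104, 105, 103, 104] bot [125, 118, 114, 118, 118, 117, 117, 117, 117, 118, 118, 113, 110, 112, 118, 125, 119, 123, 123, 125]
348 top [132, 128, 125, 123, 121, 121, 128, 147, 181, 197, 198, 190, 192, 190, 192, 191, 191, 189, 190, 190] bot [191, 189, 185, 191, 188, 189, 189, 186, 194, 188, 184, 160, 147, 142, 129, 127, 123, 123, 123, 122]
```

Call:
jog_arm([
  {"xyz":[0.015,-0.01,0.1],"twist":[0,0,0],"grip":1},
  {"xyz":[0.015,-0.01,0.26],"twist":[0,0,0],"grip":1},
  {"xyz":[0.015,-0.01,0.42],"twist":[0,0,0],"grip":1},
  {"xyz":[0.015,-0.01,0.54],"twist":[0,0,0],"grip":1},
  {"xyz":[0.015,-0.01,0.58],"twist":[0,0,0],"grip":1},
], force=60)

```text
clock: 23.55
position: [0.5489, -0.08, 0.2438]
ee_rot: [-2.215, -2.227, 0.001]
force: [0.7, -0.0, -3.1]
width: 0.127
```

Call:
jog_arm([
  {"xyz":[0,0,0.02],"twist":[0,0,0],"grip":1},
  {"xyz":[0,0,0.04],"twist":[0,0,0],"grip":1},
  {"xyz":[0,0,0.06],"twist":[0,0,0],"grip":1},
  {"xyz":[0,0,0.06],"twist":[0,0,0],"grip":1},
], force=60)

```text
clock: 24.05
position: [0.5492, -0.08, 0.2409]
ee_rot: [-2.216, -2.227, -0.0]
force: [-0.1, 0.1, -3.6]
width: 0.125
```

```bash
python3 -c "
from h import *
info()"
```

```text
t 24.05 p [ 0.5492 -0.08    0.2409] yawy 0.29626243033236316 tilt [0.0013 0.0018] F [-0.1296  0.1388 -3.5595] M [-0.3257  0.1357 -0.0039] w 0.12492691142028092 q [-0.3005  0.3303  0.4635  1.7699 -0.1652  1.0798  0.2248]
```

Call:
jog_arm([
  {"xyz":[0,0,0.012],"twist":[0,0,0],"grip":1},
  {"xyz":[0,0,0.024],"twist":[0,0,0],"grip":1},
  {"xyz":[0,0,0.03],"twist":[0,0,0],"grip":1},
], force=60)

```text
clock: 24.42
position: [0.5492, -0.08, 0.2391]
ee_rot: [-2.216, -2.227, -0.0]
force: [0.1, -0.0, -4.0]
width: 0.125
```

Call:
jog_arm([
  {"xyz":[0,0,0.01],"twist":[0,0,0],"grip":1},
  {"xyz":[0,0,0.015],"twist":[0,0,0],"grip":1},
  {"xyz":[0,0,0.015],"twist":[0,0,0],"grip":1},
], force=60)

```text
clock: 24.8
position: [0.5492, -0.08, 0.2382]
ee_rot: [-2.216, -2.227, -0.0]
force: [-0.6, -0.2, -2.9]
width: 0.123
```

```bash
python3 -c "
from h import *
info()"
```

```text
t 24.8 p [ 0.5492 -0.08    0.2382] yawy 0.291432710852415 tilt [-0.0007  0.0032] F [-0.6309 -0.1894 -2.8778] M [-0.3147  0.0719 -0.0069] w 0.12252278951248176 q [-0.2996  0.3328  0.4627  1.7737 -0.1667  1.0738  0.2261]
```

No contact yet, which means no noticeable sag. I'll continue in fine steps.

Call:
jog_arm([
  {"xyz":[0,0,0.008],"twist":[0,0,0],"grip":1},
  {"xyz":[0,0,0.012],"twist":[0,0,0],"grip":1},
  {"xyz":[0,0,0.012],"twist":[0,0,0],"grip":1},
], force=60)

```text
clock: 25.18
position: [0.5493, -0.0801, 0.2376]
ee_rot: [2.216, 2.227, 0.0]
force: [-0.7, 0.2, -1.5]
width: 0.128
```

```bash
python3 -c "
from h import *
info()"
```

```text
t 25.175 p [ 0.5493 -0.0801  0.2376] yawy 0.28937850314213814 tilt [0.0153 0.0034] F [-0.7328  0.2231 -1.5263] M [-0.2537  0.0993  0.0105] w 0.12784711957659173 q [-0.2994  0.3334  0.4626  1.7745 -0.1672  1.0723  0.2265]
```

Call:
jog_arm([
  {"xyz":[0,0,0.006],"twist":[0,0,0],"grip":1},
  {"xyz":[0,0,0.006],"twist":[0,0,0],"grip":1},
], force=60)

```text
clock: 25.42
position: [0.5493, -0.0801, 0.2374]
ee_rot: [2.216, 2.227, 0.0]
force: [-1.3, -0.2, 1.8]
width: 0.127
```

```bash
python3 -c "
from h import *
info()"
```

```text
t 25.425 p [ 0.5493 -0.0801  0.2374] yawy 0.28690722876429203 tilt [0.0203 0.0043] F [-1.2688 -0.1695  1.7859] M [-0.1535  0.1914  0.0343] w 0.12683986471678177 q [-0.2992  0.3336  0.4625  1.7749 -0.1673  1.0716  0.2267]
```

Seated at the expected height, 0.2374. I'll release.

Call:
jog_arm([
  {"xyz":[0,0,0.002],"twist":[0,0,0],"grip":0.6},
  {"xyz":[0,0,0.002],"twist":[0,0,0],"grip":0.3},
  {"xyz":[0,0,0.002],"twist":[0,0,0],"grip":0},
  {"xyz":[0,0,0.002],"twist":[0,0,0],"grip":0},
])

```text
clock: 25.92
position: [0.5493, -0.08, 0.237]
ee_rot: [2.216, 2.227, 0.0]
force: [-0.6, 0.8, 0.0]
width: 0.469
```

Call:
jog_arm([
  {"xyz":[0,0,-0.25],"twist":[0,0,0],"grip":0},
  {"xyz":[0,0,-0.7],"twist":[0,0,0],"grip":0},
  {"xyz":[0,0,-1.4],"twist":[0,0,0],"grip":0},
  {"xyz":[0,0,-2.1],"twist":[0,0,0],"grip":0},
  {"xyz":[0,0,-2.1],"twist":[0,0,0],"grip":0},
])

```text
clock: 26.55
position: [0.5507, -0.0806, 0.3674]
ee_rot: [2.213, 2.223, 0.008]
force: [-0.3, -0.3, -0.4]
width: 0.498
```

Run:
```python
from h import *
s=info();im=arm.get_image('wrist');a=arm.get_image('scene');b=arm.get_image('side');pose=(s['position'],s['ee_rot']);cv2.imwrite('pics/end_w.png',im);cv2.imwrite('pics/end_scene.png',a);cv2.imwrite('pics/end_side.png',b)
g=cv2.cvtColor(im,cv2.COLOR_BGR2HSV)
p=proj('wrist',[[.549,.066,.255],[.549,-.02,.255],[.549,-.106,.255]],pose);print(p)
x=int(round(p[0,0]));y=int(round(p[0,1]))
print('end col',x,y,g[y-12:y+12,x,1].tolist(),g[y-12:y+12,x,2].tolist())
for r in (y+10,int(p[1,1])-50): print(r,g[r,x-16:x+17,1].tolist(),g[r,x-16:x+17,2].tolist())
for n,i in(('scene',a),('side',b)): 
    q=proj(n,[[.549,-.02,.0575],[.549,-.02,.09],[.549,-.02,.15]]);print(n,q.round(1).tolist())
```

```text
t 26.55 p [ 0.5507 -0.0806  0.3674] yawy 0.27395792808978914 tilt [ 0.4066 -0.0015] F [-0.3327 -0.2924 -0.4374] M [-0.1176  0.0667 -0.0157] w 0.497788305021138 q [-0.3273  0.2428  0.4898  1.5652 -0.1171  1.3556  0.1794]
[[320.6683  28.6997]
 [320.211  128.8938]
 [319.9717 226.4079]]
end col 321 29 [10, 12, 8, 9, 4, 10, 7, 12, 5, 7, 14, 1, 1, 2, 2, 1, 2, 2, 2, 1, 2, 2, 2, 2] [171, 198, 201, 165, 115, 102, 103, 106, 99, 104, 131, 190, 239, 242, 238, 237, 238, 239, 237, 237, 239, 239, 238, 238]
39 [109, 115, 106, 113, 95, 90, 96, 53, 19, 9, 3, 1, 2, 2, 1, 3, 2, 2, 1, 1, 2, 4, 11, 45, 89, 88, 85, 88, 83, 87, 102, 121, 136] [115, 109, 106, 102, 94, 88, 88, 105, 148, 198, 229, 238, 241, 240, 239, 241, 238, 239, 239, 240, 240, 229, 183, 126, 95, 87, 87, 87, 86, 85, 100, 126, 152]
78 [83, 81, 85, 84, 93, 85, 84, 53, 18, 5, 2, 0, 1, 1, 1, 1, 2, 0, 1, 1, 1, 2, 16, 69, 102, 119, 117, 112, 110, 110, 113, 113, 115] [95, 101, 102, 100, 99, 99, 97, 105, 140, 195, 231, 239, 241, 240, 239, 238, 238, 239, 239, 240, 238, 231, 197, 173, 165, 161, 164, 162, 162, 163, 160, 160, 164]
scene [[299.8, 213.0], [299.8, 207.4], [299.7, 196.6]]
side [[325.0, 234.3], [325.2, 228.1], [325.5, 216.0]]
```

Run:
```python
from h import *
d=dict(p=arm.observe()['position'],r=arm.observe()['ee_rot'])
for n,o in(('side',(.549,-.02)),('scene',(.549,-.02))):
    im=cv2.imread(f'pics/end_{n}.png');top,bot=proj(n,[[*o,.155],[*o,.058]])
    print(n,'pred stem top/foot',top.round(),bot.round())
    x0,x1=int(bot[0])-16,int(bot[0])+17
    for y in range(int(top[1])-8,int(bot[1])+10,2): print(y,' '.join(f'{int(v):3d}' for v in cv2.cvtColor(im,cv2.COLOR_BGR2GRAY)[y,x0:x1]))
im=cv2.imread('pics/end_w.png');pose=(d['p'],d['r']);v=cv2.cvtColor(im,cv2.COLOR_BGR2GRAY)
c=proj('wrist',[[.566,.012,.255],[.566,-.052,.255]],pose);print(c)
x=int(c[0,0]);print([v[int(y)-10:int(y)+11,x].tolist() for y in c[:,1]])
```

```text
side pred stem top/foot [326. 215.] [325. 234.]
206 199 200 202 202 203 204 204 212 208 202 202 200 198 217 194 173 191 197 199 161 113 100 158 139 138 165 170 169 171 139 104 157 171
208 172 167 166 170 136 113 112 112 128 135 123 119 120 117 157 176 192 195 198 164 141 139 139 160 167 168 170 171 125  98 148 172 174
210 169 169 171 138 107 101 103 104 105 104 104 103  97 144 167 184 194 194 196 159 163 171 170 171 171 171 172 176 126 102 104 101 104
212 169 171 137 107 105 107 106 105 106 105 104 101 158 172 166 192 198 194 203 160 161 171 171 169 172 138 107 102 102 104 105 105 103
214 175 128 103 105 105 103 104 106 106 104 101 146 169 168 165 202 201 193 203 155 159 170 170 170 137 109 104 106 104 105 104 104 104
216 125 100 105 106 105 104 103 103 104 100 143 166 167 184 214 222 203 194 203 144 140 160 168 173 126 103 105 105 106 105 105 104 104
218 107 103 105 105 105 104 105 103  98 153 187 218 229 229 199 193 199 201 212 142 125 132 205 185 120 101 104 105 104 105 105 105 105
220 102 105 104 103 101 101 100  96 154 174 218 227 228 229 183 186 194 190 193 125 117 215 230 230 
[... 3586 characters left out ...]
17 121 139 149 136 133 142 143 134
217 131 112  97 133 145 146 140 131 129 155 204 179 125 122 126 148 152 155 153 141 113  96 114 134 128 125 131 158 140 135 138 135 136
219 125 137 138 144 142 139 140 142 135 135 132 138 140 166 143 138 124 123 126 127 141 142 138 120 116 132 137 137 132 133 136 135 137
221 130 112 119 135 140 141 142 143 138 135 138 138 132 131 145 194 166 145 141 137 128 123 102  84  80  87 115 121 132 137 133 133 134
[[344.5685  91.4784]
 [343.5459 168.4235]]
[[129, 129, 127, 131, 128, 128, 124, 127, 125, 125, 140, 169, 200, 212, 213, 217, 216, 213, 217, 214, 215], [196, 196, 197, 188, 160, 131, 123, 117, 108, 111, 117, 132, 146, 165, 165, 153, 140, 134, 132, 132, 132]]
```

```bash
python3 -c "
from cell import arm
print(arm.sign_off(), arm.observe()['clock'])"
```

```text
the job is handed in; nothing more can be done
the job is handed in; nothing more can be done
```

The hanger now hangs on the green assembly stand, with the piston still standing in its tray and the gripper open about 0.1 m above the bar. I handed the job in at about 26.6 s of the 72 s allowed.

- **Blue to yellow:** I gripped the bar at its middle with 60 N and hung it on the yellow stand. After a gentle touch-down of about 4 N I let go completely.
- **Yellow to green:** I took the bar again 60 mm off its middle, towards −y, and carried it level. It touched the green saddle at the expected height with under 2 N, which suggests it hardly sagged, and then I let go.

**Last checks:**
- **Bar position:** the end of the bar is within about 1 mm of where I aimed.
- **Piston:** I had used all 12 picture views, so I checked it from pixel values only. It reads as upright in the tray from both fixed cameras.
- **Centring:** the readings of the green saddle's middle along the bar disagreed slightly. The base edge gave y ≈ −0.021, the lips −0.019, and a rough last reading −0.018. The bar is at about −0.0195 to −0.020, so it is centred to roughly 2 mm.

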